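# Put the handhelds back on their chargers

## Task

Put the four rechargeable things lying about on the steel counter (laryngoscope handle, two-way radio, monitor battery pack and glucose meter) back on charge, each in the charger whose pocket has its shape, and let go of them. Lower each one in without dropping it or tipping it over, so that it sits right down on the floor of its pocket, the handle and the radio upright and the pack with its contact nose the right way round; leave the paper cup and the pill bottle standing where they are.

Things in the scene. Friction and masses are not known exactly. Their poses are not given: they have to be found in the camera images.
- scope_handle: Rechargeable laryngoscope handle without its blade: a slim round ribbed steel handle standing on end, 30 mm diameter, 118 mm tall, with a black foot of 34 mm diameter and two small lugs on top (the round shaft ends at 108 mm). About 0.18 kg. Origin: centre of its underside; z is up. Its yaw does not matter.
- radio: Hand-held two-way radio standing upright: black rounded block, 34 mm (x) by 58 mm (y) by 105 mm tall, with a stub aerial to 126 mm and a knob to 114 mm on top. About 0.24 kg. Origin: centre of its underside; z is up. The grille faces -x.
- battery: Spare battery pack of the patient monitor lying flat: dark grey block, 30 mm thick, 100 mm long (x), in plan a stepped shape: 52 mm wide (y) from x = -50 to +28 mm, then a black contact nose 26 mm wide from x = +28 to +50 mm. Pale label on top. About 0.32 kg. Origin: centre of its underside; z is up. 
- meter: Hand-held blood glucose meter lying flat, screen up: white, 28 mm thick, 110 mm long (x) and 48 mm wide (y), both ends fully round in plan; dark screen towards +x, three round keys towards -x. About 0.16 kg. Origin: centre of its underside; z is up. 
- scope_charger: Laryngoscope handle's charger: white square block 94 x 94 mm, 45 mm high, with one round well of 50 mm diameter from above; well floor 10 mm above the counter. Fixed. Origin: plan centre of the pocket, at counter level; x points from the front to the back (lead side), z up.
- radio_charger: Charger of the radio: white block 92 mm (x) by 116 mm (y), 45 mm high, with one rectangular well 50 mm (x) by 74 mm (y) from above; well floor 10 mm above the counter. The radio fits with its long side along y, either way round. Fixed. Origin: plan centre of the pocket, at counter level; x points from the front to the back (lead side), z up.
- battery_charger: Low white tray 144 mm (x) by 96 mm (y), rim 22 mm high; stepped pocket, dark floor 12 mm above the counter, 112 x 64 mm at the floor, widening 4 mm a side to the rim. Shoulders from x = +35 mm on narrow it to 44 mm: the pack drops flat only with its nose to +x (x axes alike). Fixed. Origin: plan centre of the pocket, at counter level; x points from the front to the back (lead side), z up.
- meter_charger: Low white tray 152 mm (x) by 92 mm (y), rim 22 mm high; pocket with cut corners, dark floor 12 mm above the counter, 122 x 60 mm at the floor, widening 4 mm a side to the rim. The meter lies in it lengthways (along x), either way round. Fixed. Origin: plan centre of the pocket, at counter level; x points from the front to the back (lead side), z up.
- cup: Empty white paper cup, rim 62 mm across, 62 mm tall, standing open end up between the handhelds and the chargers; to be left alone. Very light. Origin: centre of its underside.
- pill_bottle: Amber pill bottle with a white cap, 42 mm diameter, 66 mm tall, standing between the handhelds and the chargers; to be left alone. Origin: centre of its underside.
Mind the look-alikes: they are no part of the job. Leave any purple look-alike of the radio alone.

How it is judged:
By the outcome, as a careful person would: the job done as asked, in the order asked, and still so for the second after the job is handed in, with the robot touching nothing.
It also fails if it takes over 120 s, if anything falls off the work surface, if the arm or the gripper's body presses on something with over 40 N, if the wrist force passes 120 N, or if a joint passes its speed limit or range.

## Robot

A 6-joint arm with a two-finger parallel gripper is mounted at the origin on the work surface. World frame = base frame: x ahead of the robot, y to its left, z up, the work surface at z = 0. Lengths are in m, angles in degrees, forces in N, time in s.
With the tool pointing down it reaches from about 0.25 to 0.725 m from the base axis. Payload 9.7 kg.
Tool frame: the origin (TCP) lies at the very end of the fingers, on their centre line; the grasp point (between the pads) lies 19 mm behind it; x points along the fingers, z is the direction in which the jaws open and shut, and the axes are right-handed (so a half turn about x gives the same grasp; the last joint's range is limited). The gripper opens to 85 mm and grips with 20 to 120 N. Pads are 22 mm wide; open, the fingers measure 114 mm over their backs; the gripper's body (76 mm by 85 mm) begins 54 mm behind the grasp point. The pads swing forward as they close: fully open they stand 13 mm farther back than shut.
Start: joints at [68.87, 4.979, 10.078, 95.1, 0, 90], TCP at [0.198, 0.513, 0.192] pointing down, gripper open.
Joint ranges: [-179.16, 179.16], [-48.56, 103.87], [-65.8, 70.77], [-126.05, 130.52], [-82.76, 87.17], [-180, 180]. Speed limits (degrees/s): [127.2, 127.2, 147.25, 180, 180, 180].

## Interface

Orientations are given as [roll, pitch, yaw] about the fixed x, y, z axes, in that order (R = Rz(yaw) Ry(pitch) Rx(roll)).
In Python, from workcell import sensors, vision, job_done gives the robot as it stands.
- The arm moves only by the tool carry_out, never from a script. Its argument "increments" is a list of rows, each a list of 7 numbers: the turn, a rotation vector about the tool's x, y, z in degrees, then the shift along the tool's x, y, z in mm, then the opening in per cent of the stroke, from 0 (shut) to 100 (fully open). A call has 1 to 12 rows; each row shifts and turns the commanded pose from where the row before left it, along the tool's axes as they then stand; what a row does not reach is not made up. A row lasts 1/8 s, in which the tool goes at most 62.5 mm and 10.7 degrees, less where a joint would pass 70% of its speed; a pose out of reach is approached as far as the arm can. A call is refused whole if a number of a shift passes 62.5 or a number of a turn 10.7, either way. A call with a gripper value outside its range is refused whole. The fingers move at their own pace and stop on an object; "squeeze" is the grip in N (left out, the last holds). Time passes only in rows, so rows that do not move let the fingers close. It gives the time, the measured TCP pose, the force and the opening at its end, in the units of the state.
- sensors.get_obs(): the state, without advancing time (a new reading comes with each control period).
- vision.camera(name): name is "scene" or "side" or "wrist"; returns the picture (400x640x3 uint8, red, green, blue); there is no depth.
- vision.calibration(name): a dict with "camera_matrix" (3x3 intrinsics, pixels), "dist" ([k1, k2, p1, p2, k3] as OpenCV has them; the pictures are not rectified), "extrinsics" (4x4, takes a point from world to camera coordinates); the wrist camera has in their place "mount" (4x4, takes a point from camera to tool coordinates, whose origin is the TCP and whose axes are the tool frame's). Camera axes: x right, y up, looking along -z (the intrinsics and any distortion apply to the point x, -y, -z); pixel columns grow to the right and rows downward; lengths in m; the calibration is good to about 2 mm. A picture is of the moment at which its call begins: read the wrist's pose just before it. calibration takes no time and is no camera call.
- job_done(): hands the job in, once; it reports no verdict.
The state is a dict: "time": time; "q": joint angles; "qd": joint speeds; "joint_efforts": joint torques, N m; "ee_pos": TCP position; "tcp_rot": TCP orientation; "wrist_force": force on the tool from outside, world axes, zero at the start; "torque": the same for the moment, N m; "opening": finger opening in m.
Only numpy, scipy, OpenCV 4.12 (cv2) and the standard library are available. Lean on these libraries where they do the work, as an engineer would, in place of code of your own. Each camera call takes 0.05 s, during which the arm holds its last target.

## Working session

There is one attempt and no reset: what is moved stays moved. The work goes in short steps, Python scripts to look and compute and a tool call to move; the robot and the scene stay as the last step left them, time stands still between calls to the robot, and variables do not carry over. Pictures are saved under pics/ and viewed, and the job is handed in when it is done.

Besides the shell and the picture viewer there is one more tool, called after "Emit:" in YAML: its name, and indented under it one key for each argument. carry_out: Moves the arm, as the interface text tells. Its arguments: {"type":"object","properties":{"increments":{"type":"array"},"squeeze":{"type":"number"}},"required":["increments"]}

```bash
ls; mkdir -p pics; python3 - <<'E'
from workcell import sensors, vision
import cv2,numpy as np
np.set_printoptions(precision=4,suppress=True)
print(sensors.get_obs())
for n in ["scene","side","wrist"]:
    im=vision.camera(n); cv2.imwrite(f"pics/{n}0.png",im[:,:,::-1]); print(n,vision.calibration(n))
E
```

```text
pics
{'time': 0.0, 'q': array([68.8673,  5.0092, 10.0357, 95.0969, -0.0004, 89.9985]), 'qd': array([-0.0724, -0.0057,  0.0633, -0.009 , -0.0941, -0.0442]), 'joint_efforts': array([  0.0024, -52.0392,  46.4794,   0.0165,  -0.    ,  -0.    ]), 'ee_pos': array([0.1982, 0.5128, 0.1918]), 'tcp_rot': array([-179.6673,   89.9297, -110.7985]), 'wrist_force': array([-0.409 , -0.5967,  0.4062]), 'torque': array([ 0.0128,  0.0304, -0.0196]), 'opening': 0.085262962218172}
scene {'camera_matrix': array([[490.6338,   0.    , 314.2543],
       [  0.    , 490.6338, 198.7415],
       [  0.    ,   0.    ,   1.    ]]), 'dist': array([0.0034, 0.    , 0.    , 0.    , 0.    ]), 'extrinsics': array([[ 0.4279,  0.9037, -0.0162, -0.2122],
       [-0.682 ,  0.3346,  0.6503,  0.3047],
       [ 0.5931, -0.2672,  0.7595, -1.7944],
       [ 0.    ,  0.    ,  0.    ,  1.    ]])}
side {'camera_matrix': array([[511.3849,   0.    , 317.0911],
       [  0.    , 511.3849, 202.3553],
       [  0.    ,   0.    ,   1.    ]]), 'dist': array([-0.1436,  0.    ,  0.    ,  0.    ,  0.    ]), 'extrinsics': array([[ 0.6535, -0.7568, -0.0118, -0.3254],
       [ 0.4542,  0.3796,  0.806 , -0.2639],
       [-0.6055, -0.5321,  0.5918, -1.0633],
       [ 0.    ,  0.    ,  0.    ,  1.    ]])}
wrist {'camera_matrix': array([[285.8516,   0.    , 315.2368],
       [  0.    , 285.8516, 198.1447],
       [  0.    ,   0.    ,   1.    ]]), 'dist': array([-0.0228,  0.    ,  0.    ,  0.    ,  0.    ]), 'mount': array([[ 0.0003,  0.2729, -0.9621, -0.1819],
       [-0.0005,  0.9621,  0.2729,  0.0693],
       [ 1.    ,  0.0004,  0.0004, -0.0012],
       [ 0.    ,  0.    ,  0.    ,  1.    ]])}
```

View pics/scene0.png

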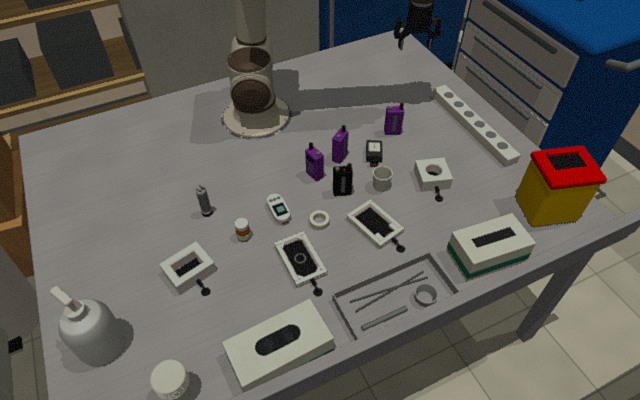

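View pics/side0.png

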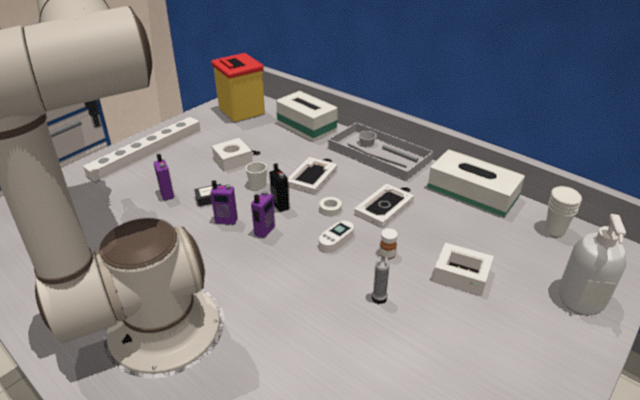

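View pics/wrist0.png

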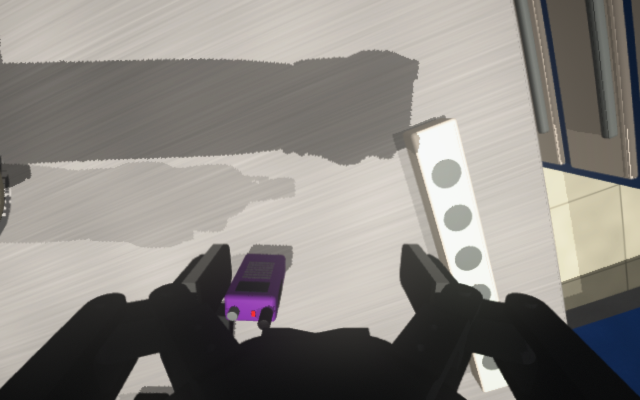

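```bash
python3 - <<'E'
import cv2,numpy as np
a=cv2.imread("pics/scene0.png")[100:300,150:470]; cv2.imwrite("pics/c1.png",cv2.resize(a,(800,500),interpolation=cv2.INTER_CUBIC))
a=cv2.imread("pics/side0.png")[120:320,190:510]; cv2.imwrite("pics/c2.png",cv2.resize(a,(800,500),interpolation=cv2.INTER_CUBIC))
E
```

```text
(no output)
```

View pics/c1.png

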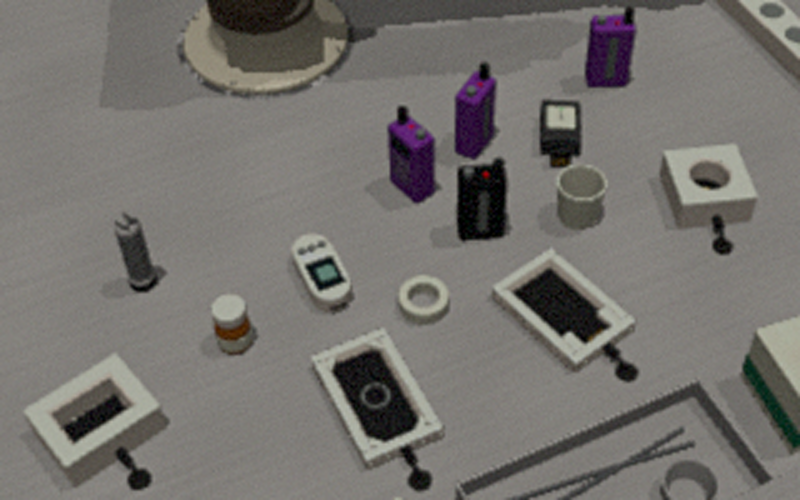

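View pics/c2.png

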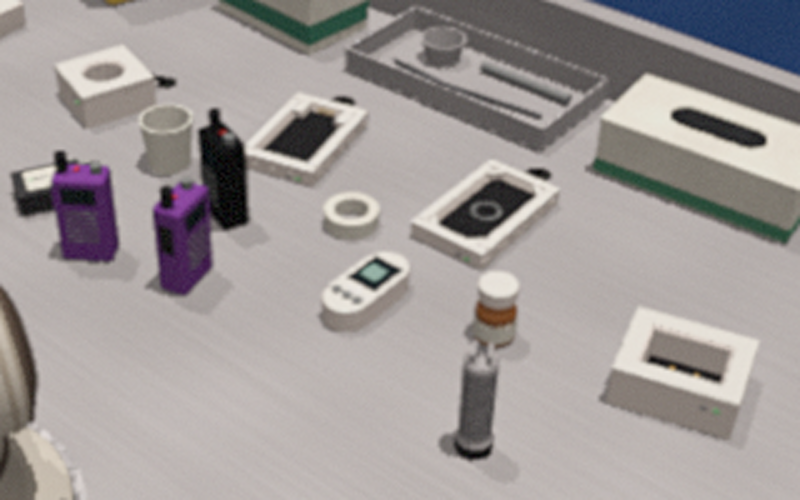

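```bash
cat > h.py <<'E'
import numpy as np,cv2
from scipy.spatial.transform import Rotation as R
from workcell import sensors, vision
np.set_printoptions(precision=4,suppress=True)
D=np.diag([1,-1,-1.])
def extr(name,obs=None):
    c=vision.calibration(name)
    if name!="wrist":
        E=c["extrinsics"]; Rw=E[:3,:3].T; return c,Rw,-Rw@E[:3,3]
    obs=obs or sensors.get_obs()
    T=np.eye(4);T[:3,:3]=R.from_euler('xyz',obs["tcp_rot"],degrees=True).as_matrix();T[:3,3]=obs["ee_pos"]
    W=T@c["mount"]; return c,W[:3,:3],W[:3,3]
def ray(cam,px):
    c,Rw,o=cam
    p=cv2.undistortPoints(np.array(px,float).reshape(-1,1,2),c["camera_matrix"],c["dist"]).reshape(-1,2)
    d=np.c_[p[:,0],-p[:,1],-np.ones(len(p))]@Rw.T
    return o,d/np.linalg.norm(d,axis=1)[:,None]
def plane(cam,px,z):
    o,d=ray(cam,px); return o+d*((z-o[2])/d[:,2])[:,None]
def tri(*cp):
    A=np.zeros((3,3));b=np.zeros(3);L=[]
    for cam,px in cp:
        o,d=ray(cam,px);d=d[0];P=np.eye(3)-np.outer(d,d);A+=P;b+=P@o;L.append((P,o))
    x=np.linalg.solve(A,b); return x,max(np.linalg.norm(P@(x-o)) for P,o in L)
def proj(cam,X):
    c,Rw,o=cam; p=(np.array(X,float).reshape(-1,3)-o)@Rw; p=p@D
    return cv2.projectPoints(p,np.zeros(3),np.zeros(3),c["camera_matrix"],c["dist"])[0].reshape(-1,2)
E
python3 - <<'E'
from h import *
S=extr("scene");T=extr("side")
f=lambda u,v:(u/2.5+150-.3,v/2.5+100-.3)
g=lambda u,v:(u/2.5+190-.3,v/2.5+120-.3)
P={"handle top":((130,222),(481,350)),"handle foot":((145,285),(474,450)),
"radio red":((487,175),(222,132)),
"meter screen":((326,271),(377,272)),
"battery label":((560,116),(42,179)),
"scope well":((711,173),(104,71)),
"radioch near-left corner":((116,355),(757,342)),"radioch B(26,412)":((26,412),(637,311)),"C(70,466)":((70,466),(607,366)),"D(163,402)":((163,402),(735,405)),
"meterch a":((383,331),(413,222)),"mc b":((313,358),(489,160)),"mc ring":((375,396),(487,210)),
"bc a":((551,252),(295,94)),
"cup rim":((582,180),(166,119)),"pill cap":((230,305),(498,282)),
}
for k,(a,b) in P.items(): print(k,*tri((S,f(*a)),(T,g(*b))), plane(S,f(*a),0.03)[0][:2],plane(T,g(*b),0.03)[0][:2])
E
```

```text
handle top [ 0.3656 -0.295   0.1121] 2.5604159969456316e-05 [ 0.2876 -0.2877] [ 0.4421 -0.2479]
handle foot [ 0.3632 -0.2985 -0.0047] 0.0002180668390161838 [ 0.3929 -0.301 ] [ 0.3355 -0.3157]
radio red [0.4743 0.1122 0.1048] 0.00037865128872748797 [0.4117 0.1473] [0.5546 0.1969]
meter screen [ 0.4692 -0.1008  0.0307] 0.0015188602361540257 [ 0.4678 -0.0992] [ 0.4696 -0.1021]
battery label [0.3577 0.2853 0.0297] 2.1979428523633022e-05 [0.358  0.2851] [0.3574 0.285 ]
scope well [0.5458 0.3933 0.0443] 0.0010603045766642751 [0.5345 0.4046] [0.5608 0.4115]
radioch near-left corner [ 0.5423 -0.4133  0.0961] 0.0512584781168163 [ 0.4768 -0.3613] [ 0.6176 -0.4439]
radioch B(26,412) [ 0.5287 -0.4156  0.086 ] 0.055842590549292026 [ 0.5077 -0.4722] [ 0.584  -0.3326]
C(70,466) [ 0.5461 -0.3924 -0.0094] 0.05955322570047609 [ 0.5953 -0.4465] [ 0.4984 -0.3497]
D(163,402) [ 0.5571 -0.393   0.0023] 0.06247651159135169 [ 0.5612 -0.3328] [ 0.5276 -0.4654]
meterch a [ 0.5708 -0.0711  0.0186] 0.0006327785766980611 [ 0.579  -0.0749] [ 0.5586 -0.0792]
mc b [ 0.615  -0.1544  0.0986] 0.021869605907975882 [ 0.5788 -0.1617] [ 0.7055 -0.0745]
mc ring [ 0.6454 -0.1152  0.0132] 0.00047501164119174706 [ 0.6562 -0.1197] [ 0.626  -0.1268]
bc a [0.6027 0.1264 0.088 ] 0.0021960186566343143 [0.5601 0.1567] [0.6724 0.1879]
cup rim [0.4994 0.2313 0.0623] 0.0016059574642678888 [0.4728 0.2514] [0.5324 0.268 ]
pill cap [ 0.4955 -0.2264  0.067 ] 0.000629262997903569 [ 0.4658 -0.2203] [ 0.5341 -0.2039]
```

```bash
cat >> h.py <<'E'
def plan(pos,zyaw,obs=None,half=True):
    """tool down, jaw axis (tool z) at world yaw zyaw. prints turn about tool x, then shift in tool axes AFTER the turn"""
    obs=obs or sensors.get_obs()
    M=R.from_euler('xyz',obs["tcp_rot"],degrees=True).as_matrix()
    cur=np.degrees(np.arctan2(M[1,2],M[0,2]))
    def G(a):
        a=np.radians(a);z=np.array([np.cos(a),np.sin(a),0]);x=np.array([0,0,-1.]);return np.c_[x,np.cross(z,x),z]
    d=(zyaw-cur+180)%360-180
    if half: d=(d+90)%180-90
    Gt=G(cur+d)
    rv=R.from_matrix(M.T@Gt).as_rotvec(degrees=True)
    sh=Gt.T@(np.array(pos)-obs["ee_pos"])*1000
    sh0=G(cur).T@(np.array(pos)-obs["ee_pos"])*1000
    print("t %.2f pos %s jawyaw %.1f q1 %.0f q6 %.0f | turn rv %s  shift(after turn) %s  shift(before turn) %s"%(obs["time"],obs["ee_pos"],cur,obs["q"][0],obs["q"][5],rv.round(1),sh.round(1),sh0.round(1)))
def snap(name,fn):
    o=sensors.get_obs(); im=vision.camera(name); cv2.imwrite("pics/"+fn,im[:,:,::-1]); return extr(name,o),im
E
python3 - <<'E'
from h import *
o=sensors.get_obs()
print(R.from_euler('xyz',o["tcp_rot"],degrees=True).as_matrix())
c,Rw,oo=extr("wrist"); print(oo, Rw)
plan([0.55,0.2,0.30],-20)
E
```

```text
[[-0.0003 -0.9328  0.3605]
 [-0.0009  0.3605  0.9328]
 [-1.     -0.     -0.001 ]]
[0.1332 0.5369 0.3739] [[ 0.3609 -0.8973 -0.254 ]
 [ 0.9326  0.3469  0.0996]
 [-0.0013 -0.2729  0.962 ]]
t 0.15 pos [0.1982 0.5128 0.1919] jawyaw 68.9 q1 69 q6 90 | turn rv [88.9 -0.   0. ]  shift(after turn) [-108.1 -173.6  437.6]  shift(before turn) [-108.1 -440.9 -165. ]
```

Emit:
carry_out:
  increments:
    - [-10,0,0,-30,0,0,100]
    - [-10,0,0,-30,0,0,100]
    - [0,0,0,-11,-32,-44,100]
    - [0,0,0,-11,-32,-44,100]
    - [0,0,0,-11,-32,-44,100]
    - [0,0,0,-11,-32,-44,100]
    - [0,0,0,-11,-32,-44,100]
    - [0,0,0,-11,-32,-44,100]
    - [0,0,0,-11,-32,-44,100]
    - [0,0,0,0,0,0,100]
    - [0,0,0,0,0,0,100]

```text
time: 1.52
ee_pos: [0.4161, 0.2007, 0.3292]
tcp_rot: [86.5, 90.0, 175.3]
wrist_force: [-0.2, 0.0, 0.2]
opening: 0.0856
```

```bash
python3 - <<'E'
from h import *
snap("wrist","wA.png"); o=sensors.get_obs(); import pickle; 
plan([0.42,-0.2,0.33],90)
E
```

```text
t 1.57 pos [0.4158 0.2012 0.3292] jawyaw 88.9 q1 26 q6 27 | turn rv [-1.1 -0.  -0. ]  shift(after turn) [  -0.8   -4.2 -401.2]  shift(before turn) [  -0.8  -12.  -401. ]
```

View pics/wA.png

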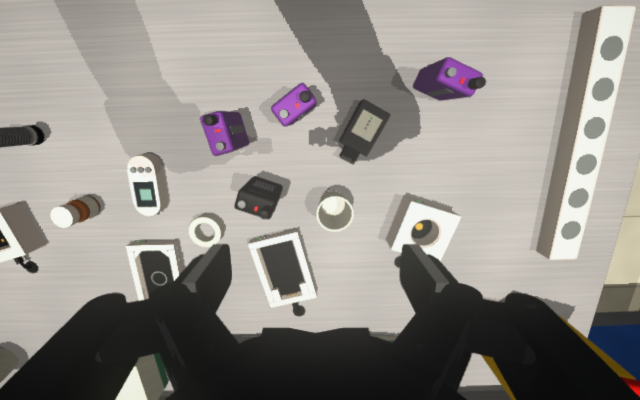

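Emit:
carry_out:
  increments:
    - [0,0,0,0,-1,-50,100]
    - [0,0,0,0,-1,-50,100]
    - [0,0,0,0,-1,-50,100]
    - [0,0,0,0,-1,-50,100]
    - [0,0,0,0,-1,-50,100]
    - [0,0,0,0,-1,-50,100]
    - [0,0,0,0,-1,-50,100]
    - [0,0,0,0,-1,-50,100]
    - [0,0,0,0,0,0,100]
    - [0,0,0,0,0,0,100]

```text
time: 2.82
ee_pos: [0.4165, -0.1983, 0.3293]
tcp_rot: [41.2, 90.0, 130.2]
wrist_force: [0.3, 0.5, -0.0]
opening: 0.0853
```

```bash
python3 - <<'E'
from h import *
snap("wrist","wB.png")
print(sensors.get_obs()["ee_pos"],sensors.get_obs()["tcp_rot"])
a=cv2.imread("pics/wA.png")[60:320,110:470]; cv2.imwrite("pics/wAc.png",cv2.resize(a,(800,578),interpolation=cv2.INTER_CUBIC))
E
```

```text
[ 0.4165 -0.1981  0.3295] [ 0.204  89.9837 89.1787]
```

View pics/wB.png

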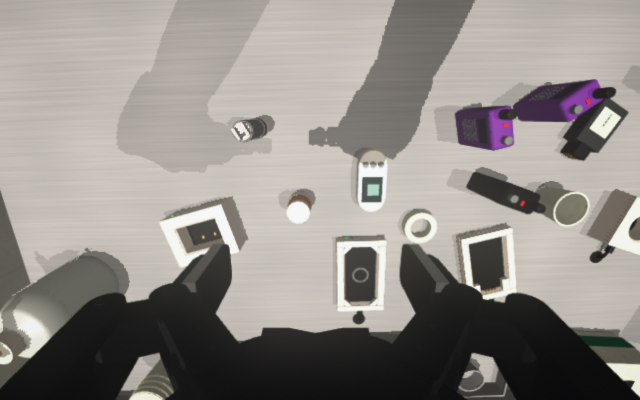

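View pics/wAc.png

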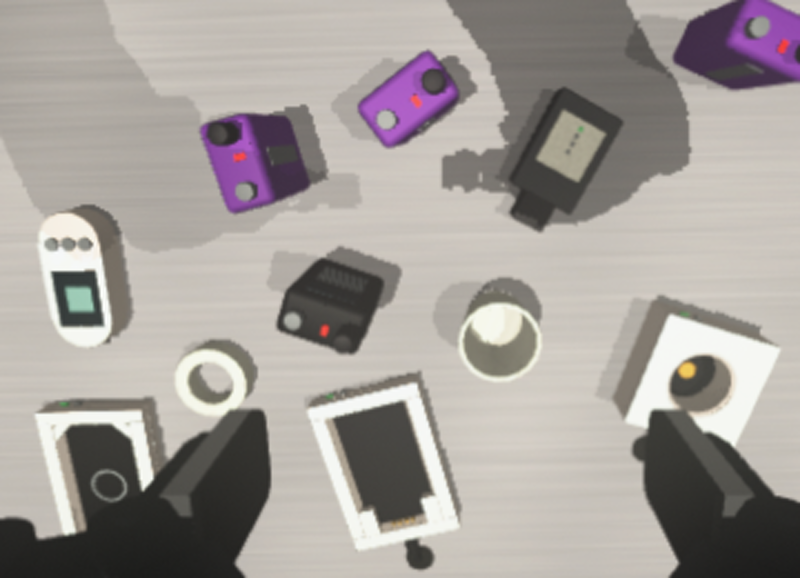

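```bash
python3 - <<'E'
from h import *
a=cv2.imread("pics/wB.png")[90:320,150:410]; cv2.imwrite("pics/wBl.png",cv2.resize(a,None,fx=2.5,fy=2.5,interpolation=cv2.INTER_CUBIC))
a=cv2.imread("pics/wB.png")[70:310,400:640]; cv2.imwrite("pics/wBr.png",cv2.resize(a,None,fx=2.5,fy=2.5,interpolation=cv2.INTER_CUBIC))
E
```

```text
(no output)
```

View pics/wBl.png

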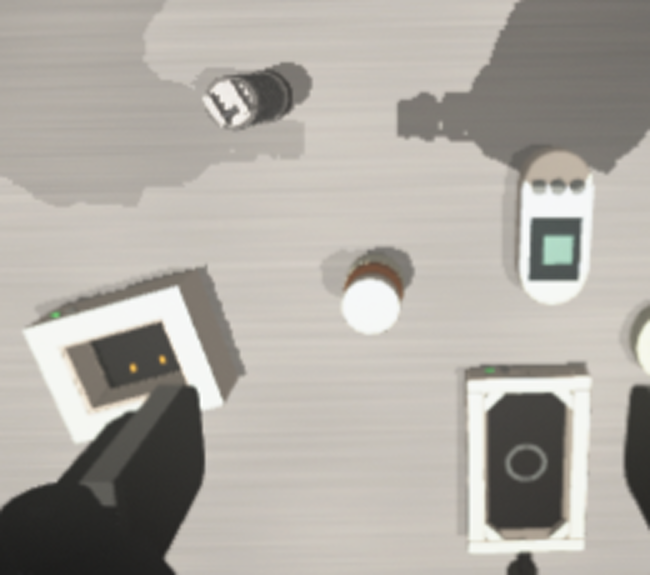

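View pics/wBr.png

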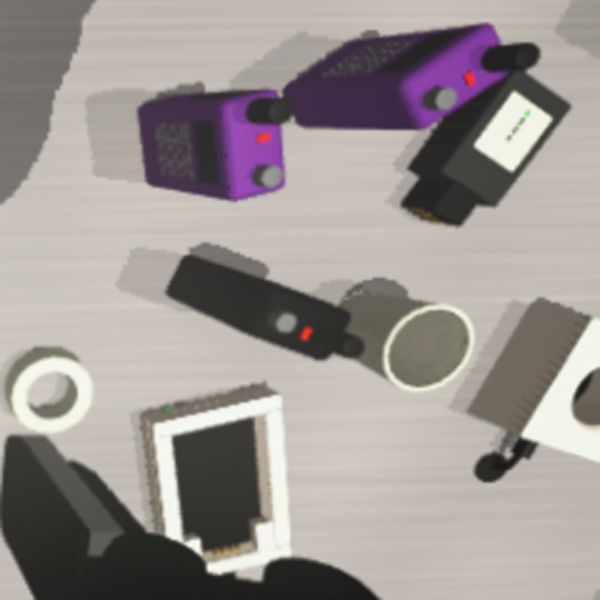

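```bash
cat > views.py <<'E'
from h import *
oA=dict(ee_pos=np.array([0.4159,0.2010,0.3292])); oB=dict(ee_pos=np.array([.4165,-.1981,.3295]),tcp_rot=np.array([.204,89.9837,89.1787]))
# A: jaw yaw 88.9, pitch ~90
oA["tcp_rot"]=R.from_matrix(np.c_[[0,0,-1.],[-np.sin(np.radians(88.9)),np.cos(np.radians(88.9)),0],[np.cos(np.radians(88.9)),np.sin(np.radians(88.9)),0]]).as_euler('xyz',degrees=True)
A=extr("wrist",oA);B=extr("wrist",oB);S=extr("scene");T=extr("side")
a=lambda u,v:(u/2.2222+110-.28,v/2.2222+60-.28)
l=lambda u,v:(u/2.5+150-.3,v/2.5+90-.3)
r=lambda u,v:(u/2.5+400-.3,v/2.5+70-.3)
E
python3 - <<'E'
from views import *
print("radio LED",tri((A,a(324,331)),(B,r(307,333))),"knob",tri((A,a(291,321)),(B,r(287,322))))
e=plane(A,[a(278,322),a(355,352)],0.103); d=e[1]-e[0]; print("radio front edge",e,np.degrees(np.arctan2(d[1],d[0])))
print("bat label ctr",tri((A,a(571,146)),(B,r(513,130))))
e=plane(A,[a(566,88),a(623,122),a(571,213),a(512,178)],0.030);print("bat top corners",e, [np.degrees(np.arctan2(*(q)[[1,0]])) for q in (e[2]-e[1],e[3]-e[0],e[0]-e[1])])
e=plane(B,[r(519,72),r(571,106),r(491,206),r(411,166)],0.030);print("bat B corners",e)
print("meter scr",tri((A,a(79,300)),(B,l(558,250))), tri((B,l(558,250)),(S,(280.1,208.1)),(T,(340.5,228.5))))
e=plane(B,[l(558,184),l(556,303)],0.028);d=e[1]-e[0];print("meter keys, tip",e,np.degrees(np.arctan2(d[1],d[0])))
e=plane(A,[a(67,245),a(90,346)],0.028);d=e[1]-e[0];print("meter A keys, tip",e,np.degrees(np.arctan2(d[1],d[0])))
print("handle top", plane(B,[l(230,101)],0.115))
print("scope well",plane(A,[a(701,382)],0.045), "edge", plane(A,[a(669,313),a(779,349),a(625,418)],0.045))
e=plane(B,[l(25,330),l(181,287),l(222,402),l(79,441)],.045);print("radioch top corners",e)
e=plane(B,[l(62,350),l(162,322),l(93,410)],.045);print("radioch well top corners",e)
e=plane(B,[l(468,378),l(590,376),l(583,549),l(469,552)],.022);print("meterch",e,e.mean(0)); print(plane(B,[l(526,462)],.012),"ring")
e=plane(A,[a(308,406),a(418,374),a(459,524),a(361,549)],.022);print("batch",e,e.mean(0)); d=e[3]-e[0];print(np.degrees(np.arctan2(d[1],d[0])));d=e[2]-e[1];print(np.degrees(np.arctan2(d[1],d[0])))
e=plane(B,[r(143,413),r(281,394),r(290,550)],.022);print("batch B",e);d=e[2]-e[1];print(np.degrees(np.arctan2(d[1],d[0])))
for n,z in(("cup",.062),): print(plane(A,[a(500,341)],z),plane(B,[r(429,347)],z))
E
```

```text
radio LED (array([0.4749, 0.1099, 0.1071]), np.float64(0.00034671482077531927)) knob (array([0.4652, 0.0906, 0.1151]), np.float64(0.0001855707909699399))
radio front edge [[0.4696 0.0784 0.103 ]
 [0.492  0.129  0.103 ]] 66.12159186558397
bat label ctr (array([0.3601, 0.285 , 0.0303]), np.float64(0.0005203275645945567))
bat top corners [[0.32   0.2803 0.03  ]
 [0.3442 0.3226 0.03  ]
 [0.4099 0.2864 0.03  ]
 [0.383  0.2417 0.03  ]] [np.float64(-28.84146015744856), np.float64(-31.509519555385957), np.float64(-119.90910845323819)]
bat B corners [[0.3227 0.2802 0.03  ]
 [0.3443 0.322  0.03  ]
 [0.4101 0.2822 0.03  ]
 [0.3826 0.2195 0.03  ]]
meter scr (array([ 0.4701, -0.1   ,  0.0302]), np.float64(0.00028869317160810264)) (array([ 0.4694, -0.1006,  0.0307]), np.float64(0.0017245322139468802))
meter keys, tip [[ 0.424  -0.1012  0.028 ]
 [ 0.5093 -0.0995  0.028 ]] 1.124519417978297
meter A keys, tip [[ 0.4267 -0.1028  0.028 ]
 [ 0.5096 -0.0994  0.028 ]] 2.3468353959051487
handle top [[ 0.3616 -0.2978  0.115 ]]
scope well [[0.5433 0.3908 0.045 ]] edge [[0.4858 0.3612 0.045 ]
 [0.5169 0.4499 
[... 186 characters left out ...]
 [[ 0.5322 -0.4493  0.045 ]
 [ 0.5125 -0.3759  0.045 ]
 [ 0.579  -0.4339  0.045 ]]
meterch [[ 0.5689 -0.1617  0.022 ]
 [ 0.5691 -0.0709  0.022 ]
 [ 0.7204 -0.0687  0.022 ]
 [ 0.7212 -0.1604  0.022 ]] [ 0.6449 -0.1154  0.022 ]
[[ 0.6463 -0.115   0.012 ]] ring
batch [[0.5681 0.0721 0.022 ]
 [0.5411 0.1654 0.022 ]
 [0.6847 0.1966 0.022 ]
 [0.7092 0.1078 0.022 ]] [0.6258 0.1355 0.022 ]
14.22272435927993
12.246339103454563
batch B [[0.5614 0.0615 0.022 ]
 [0.5484 0.1636 0.022 ]
 [0.682  0.1946 0.022 ]]
13.07747647449281
[[0.5    0.2305 0.062 ]] [[0.5002 0.2305 0.062 ]]<sys>:0: UserWarning: Gimbal lock detected. Setting third angle to zero since it is not possible to uniquely determine all angles.
```

```bash
python3 - <<'E'
from h import *
plan([0.3625,-0.297,0.061],89.2)
E
```

```text
t 2.88 pos [ 0.4165 -0.1981  0.3295] jawyaw 89.0 q1 -25 q6 -24 | turn rv [-0.2  0.  -0. ]  shift(after turn) [268.5  52.6 -99.7]  shift(before turn) [268.5  52.2 -99.9]
```

Emit:
carry_out:
  increments:
    - [0,0,0,45,18,-34,100]
    - [0,0,0,45,18,-34,100]
    - [0,0,0,45,17,-32,100]
    - [0,0,0,45,0,0,100]
    - [0,0,0,30,0,0,100]
    - [0,0,0,30,0,0,100]
    - [0,0,0,28,0,0,100]
    - [0,0,0,0,0,0,100]
  squeeze: 40

```text
time: 3.88
ee_pos: [0.3609, -0.2963, 0.06]
tcp_rot: [49.4, 89.8, 138.4]
wrist_force: [0.2, 0.1, 0.6]
opening: 0.0855
```

```bash
python3 - <<'E'
from h import *
snap("wrist","w1.png"); plan([0.3625,-0.297,0.061],89.2)
E
```

```text
t 3.92 pos [ 0.3615 -0.2971  0.0616] jawyaw 89.0 q1 -39 q6 -38 | turn rv [-0.2  0.  -0. ]  shift(after turn) [ 0.6 -1.   0.1]  shift(before turn) [ 0.6 -1.   0.1]
```

View pics/w1.png

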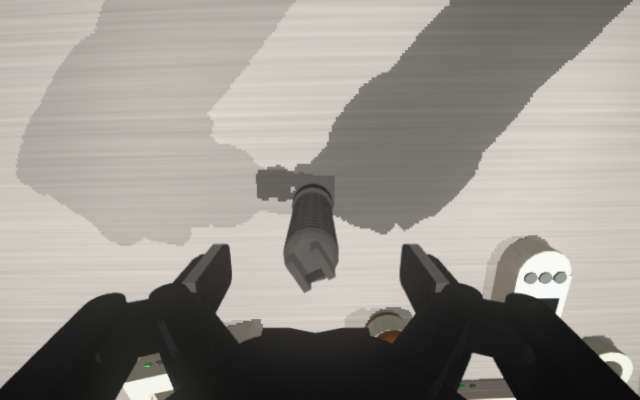

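Emit:
carry_out:
  increments:
    - [0,0,0,0,0,0,0]
    - [0,0,0,0,0,0,0]
    - [0,0,0,0,0,0,0]
    - [0,0,0,0,0,0,0]
    - [0,0,0,0,0,0,0]
    - [0,0,0,0,0,0,0]
    - [0,0,0,0,0,0,0]
    - [0,0,0,-5,0,0,0]
    - [0,0,0,-15,0,0,0]
    - [0,0,0,0,0,0,0]

```text
time: 5.18
ee_pos: [0.3619, -0.2989, 0.083]
tcp_rot: [-127.7, 89.9, -38.8]
wrist_force: [0.5, 1.3, -2.2]
opening: 0.0266
```

```bash
python3 - <<'E'
from h import *
snap("wrist","w2.png");snap("side","s2.png"); plan([0.545,0.392,0.25],89.2)
a=cv2.imread("pics/s2.png")[160:340,280:480];b=cv2.imread("pics/w2.png")[120:330,160:480]
cv2.imwrite("pics/c3.png",np.hstack([cv2.resize(a,(400,360)),cv2.resize(b,(400,262)) if 0 else cv2.copyMakeBorder(cv2.resize(b,(400,262)),0,98,0,0,0)]))
E
```

```text
t 5.28 pos [ 0.3614 -0.2985  0.0816] jawyaw 88.9 q1 -40 q6 -38 | turn rv [-0.3 -0.   0. ]  shift(after turn) [-168.4 -173.9  693. ]  shift(before turn) [-168.4 -169.9  694. ]
```

View pics/c3.png

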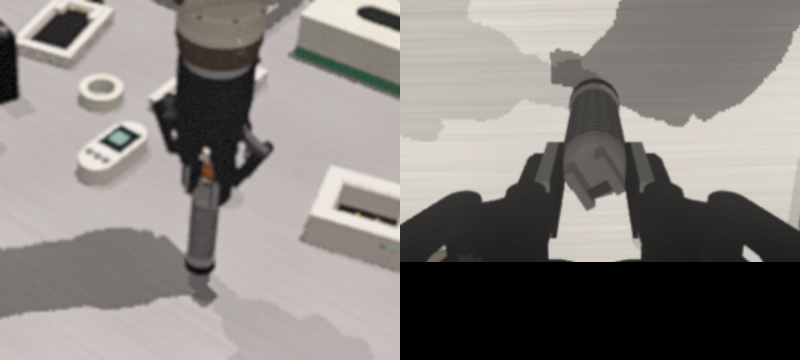

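Emit:
carry_out:
  increments:
    - [0,0,0,-40,0,0,0]
    - [0,0,0,-40,0,10,0]
    - [0,0,0,-40,-10,40,0]
    - [0,0,0,-40,-20,50,0]
    - [0,0,0,-8,-20,54,0]
    - [0,0,0,0,-20,54,0]
    - [0,0,0,0,-20,54,0]
    - [0,0,0,0,-20,54,0]
    - [0,0,0,0,-20,54,0]
    - [0,0,0,0,-20,54,0]
    - [0,0,0,0,-20,54,0]
    - [0,0,0,0,-20,54,0]

```text
time: 6.78
ee_pos: [0.5607, 0.2283, 0.2462]
tcp_rot: [123.5, 90.0, -147.6]
wrist_force: [0.7, -0.5, -1.6]
opening: 0.0265
```

```bash
python3 - <<'E'
from h import *
snap("wrist","w3.png"); plan([0.545,0.392,0.25],89.2)
E
```

```text
t 6.83 pos [0.5621 0.234  0.2433] jawyaw 89.0 q1 23 q6 23 | turn rv [-0.2  0.1 -0.2]  shift(after turn) [ -6.7  19.3 157.8]  shift(before turn) [ -6.7  19.7 157.7]
```

View pics/w3.png

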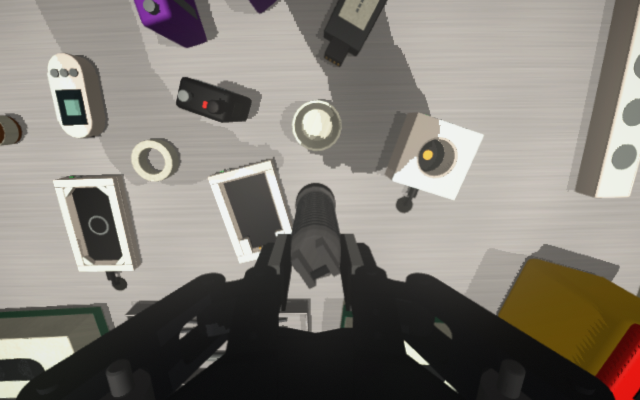

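Emit:
carry_out:
  increments:
    - [0,0,0,0,6,50,0]
    - [0,0,0,0,6,50,0]
    - [0,0,0,0,6,40,0]
    - [0,0,0,20,2,18,0]
    - [0,0,0,20,0,0,0]
    - [0,0,0,20,0,0,0]
    - [0,0,0,0,0,0,0]
    - [0,0,0,0,0,0,0]

```text
time: 7.82
ee_pos: [0.5435, 0.3847, 0.1874]
tcp_rot: [-53.5, 90.0, 35.4]
wrist_force: [-0.3, -0.4, -1.3]
opening: 0.0265
```

```bash
python3 - <<'E'
from h import *
C,im=snap("wrist","w4.png"); plan([0.545,0.392,0.075],89.2)
snap("side","s4.png");snap("scene","n4.png")
print(proj(C,[.545,.392,.045]))
a=cv2.imread("pics/s4.png")[60:220,140:340];b=cv2.imread("pics/n4.png")[100:260,360:520]
cv2.imwrite("pics/c4.png",np.hstack([cv2.resize(a,(400,320)),cv2.resize(b,(320,320))]))
E
```

```text
t 7.88 pos [0.5437 0.3849 0.1878] jawyaw 88.9 q1 35 q6 36 | turn rv [-0.3  0.   0.1]  shift(after turn) [112.8  -1.2   7.2]  shift(before turn) [112.8  -1.1   7.2]
[[322.4992 180.7438]]
```

View pics/w4.png

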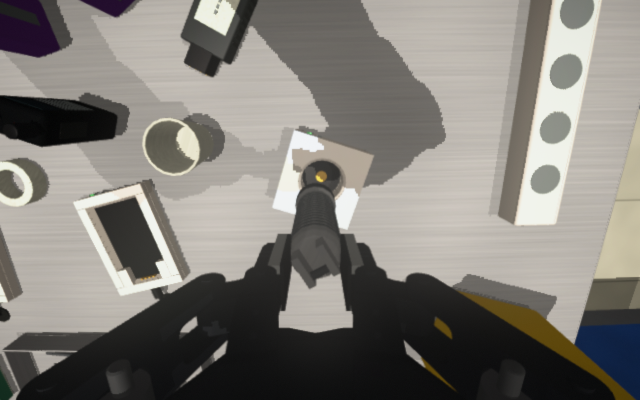

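View pics/c4.png

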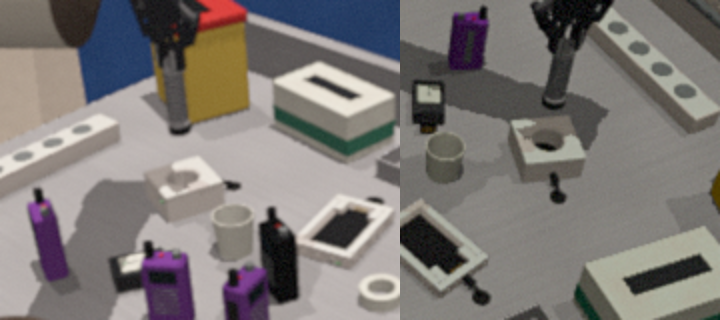

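```bash
python3 - <<'E'
from h import *
S=extr("scene");T=extr("side")
print(tri((T,(229.5,125)),(S,(436.5,151.5))))
print("top",tri((T,(175/2+140,52/2+60)),(S,(160/2+360+2,50/2+100-6))))
E
```

```text
(array([0.546 , 0.3866, 0.1253]), np.float64(0.000924389254352655))
top (array([0.5469, 0.377 , 0.2547]), np.float64(0.0002768154492550796))
```

Emit:
carry_out:
  increments:
    - [0,0,0,20,0,6,0]
    - [0,0,0,20,0,0,0]
    - [0,0,0,20,0,0,0]
    - [0,0,0,20,0,0,0]
    - [0,0,0,14,0,0,0]
    - [0,0,0,10,0,0,0]
    - [0,0,0,5,0,0,0]
    - [0,0,0,0,0,0,0]
    - [0,0,0,0,0,0,0]

```text
time: 9.1
ee_pos: [0.5438, 0.391, 0.0785]
tcp_rot: [-52.6, 89.9, 36.3]
wrist_force: [-1.1, -0.5, -1.2]
opening: 0.0261
```

```bash
python3 - <<'E'
from h import *
C,im=snap("wrist","w5.png"); plan([0.545,0.392,0.0714],89.2);print(sensors.get_obs()["wrist_force"])
snap("side","s5.png");snap("scene","n5.png")
a=cv2.imread("pics/s5.png")[60:220,140:340];b=cv2.imread("pics/n5.png")[100:260,360:520]
cv2.imwrite("pics/c5.png",np.hstack([cv2.resize(a,(400,320)),cv2.resize(b,(320,320))]))
E
```

```text
t 9.15 pos [0.5438 0.391  0.0785] jawyaw 88.9 q1 36 q6 37 | turn rv [-0.3  0.   0. ]  shift(after turn) [ 7.1 -1.2  1. ]  shift(before turn) [ 7.1 -1.2  1.1]
[-0.1172  0.6735 -2.1074]
```

View pics/c5.png

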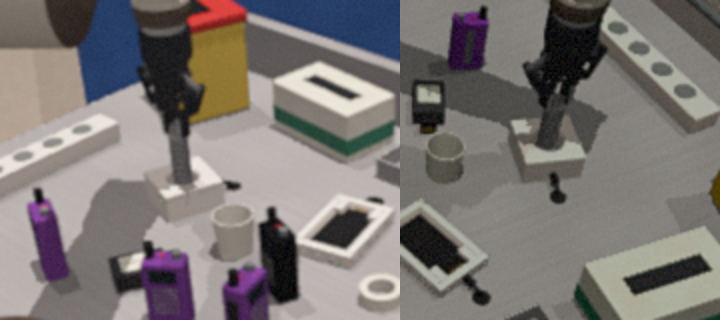

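In the well, no contact yet; lower the last 7 mm in small steps.

Emit:
carry_out:
  increments:
    - [0,0,0,2,0,0,0]
    - [0,0,0,2,0,0,0]
    - [0,0,0,1,0,0,0]
    - [0,0,0,0,0,0,0]

```text
time: 9.75
ee_pos: [0.5435, 0.3907, 0.0727]
tcp_rot: [126.8, 90.0, -144.4]
wrist_force: [-0.4, 0.2, -2.6]
opening: 0.0265
```

Emit:
carry_out:
  increments:
    - [0,0,0,1,0,0,0]
    - [0,0,0,1,0,0,0]
    - [0,0,0,0,0,0,0]

```text
time: 10.12
ee_pos: [0.5442, 0.391, 0.0725]
tcp_rot: [-61.3, 89.9, 27.6]
wrist_force: [-0.5, -1.2, 7.5]
opening: 0.0262
```

Emit:
carry_out:
  increments:
    - [0,0,0,0,0,0,36]
    - [0,0,0,0,0,0,42]
    - [0,0,0,0,0,0,60]
    - [0,0,0,0,0,0,75]
    - [0,0,0,-10,0,0,75]
    - [0,0,0,-30,0,0,75]
    - [0,0,0,-50,0,0,90]
    - [0,0,0,-50,0,0,100]
    - [0,0,0,-30,0,0,100]
    - [0,0,0,0,0,0,100]
    - [0,0,0,0,0,0,100]

```text
time: 11.5
ee_pos: [0.5435, 0.3908, 0.2401]
tcp_rot: [122.9, 90.0, -148.2]
wrist_force: [-0.5, -0.5, -1.5]
opening: 0.0855
```

```bash
python3 - <<'E'
from h import *
C,im=snap("wrist","w6.png"); plan([0.40,0.13,0.25],66)
E
```

```text
t 11.55 pos [0.5433 0.3906 0.2396] jawyaw 88.9 q1 36 q6 37 | turn rv [22.9 -0.1 -0.1]  shift(after turn) [ -10.4   24.9 -296.4]  shift(before turn) [ -10.4  138.2 -263.4]
```

View pics/w6.png

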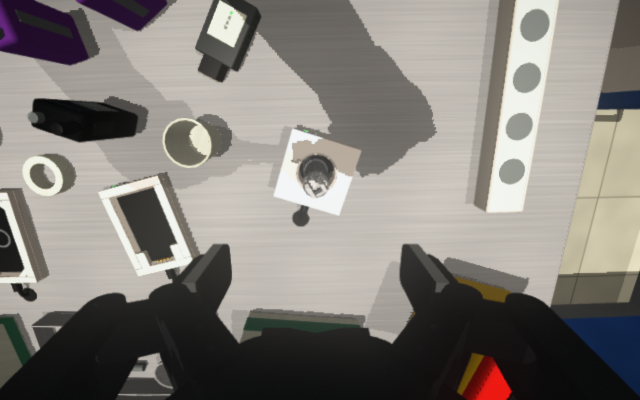

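```bash
python3 - <<'E' 2>/dev/null
from views import *
for n,p,q in (("p1 knob",(245,190),(268,176)),("p1 LED",(239,157),(264,138)),("p2 LED",(417,101),(470,78)),("p2 knob",(386,120),(440,98))): print(n,tri((A,a(*p)),(B,r(*q))))
C=extr("wrist"); 
plan([0.467,0.109,0.25],156)
E
```

```text
p1 knob (array([0.381 , 0.0683, 0.1109]), np.float64(0.0002465713873371015))
p1 LED (array([0.3607, 0.0654, 0.1069]), np.float64(2.064122298645791e-06))
p2 LED (array([0.3297, 0.1773, 0.1059]), np.float64(0.00016965090434312358))
p2 knob (array([0.3404, 0.1584, 0.1105]), np.float64(0.00027418742204372815))
t 11.55 pos [0.5433 0.3906 0.2396] jawyaw 88.9 q1 36 q6 37 | turn rv [-67.1  -0.   -0.1]  shift(after turn) [-10.4 288.3 -44.8]  shift(before turn) [ -10.4   70.8 -283.1]
```

Emit:
carry_out:
  increments:
    - [-9.6,0,0,-10,0,0,100]
    - [-9.6,0,0,0,0,0,100]
    - [-9.6,0,0,0,0,0,100]
    - [-9.6,0,0,0,0,0,100]
    - [-9.6,0,0,0,0,0,100]
    - [-9.6,0,0,0,0,0,100]
    - [-9.6,0,0,0,0,0,100]
    - [0,0,0,0,58,-9,100]
    - [0,0,0,0,58,-9,100]
    - [0,0,0,0,58,-9,100]
    - [0,0,0,0,58,-9,100]
    - [0,0,0,0,56,-9,100]

```text
time: 13.05
ee_pos: [0.4665, 0.1075, 0.2496]
tcp_rot: [42.7, 89.9, -161.2]
wrist_force: [1.0, 0.3, 0.7]
opening: 0.0852
```

Emit:
carry_out:
  increments:
    - [0,0,0,0,0,0,100]
    - [0,0,0,0,0,0,100]

```text
time: 13.3
ee_pos: [0.4677, 0.1093, 0.2501]
tcp_rot: [14.3, 90.0, 170.3]
wrist_force: [0.0, -0.2, -0.1]
opening: 0.0854
```

```bash
python3 - <<'E'
from h import *
C,im=snap("wrist","w7.png"); plan([0.467,0.109,0.062],156)
print(sensors.get_obs()["ee_pos"],sensors.get_obs()["tcp_rot"])
a=cv2.imread("pics/w7.png")[100:340,200:440]; cv2.imwrite("pics/c7.png",cv2.resize(a,(600,600),interpolation=cv2.INTER_CUBIC))
E
```

```text
t 13.35 pos [0.4678 0.1098 0.25  ] jawyaw 156.1 q1 13 q6 -53 | turn rv [ 0.1  0.1 -0. ]  shift(after turn) [188.    1.1   0.5]  shift(before turn) [188.    1.1   0.5]
[0.4678 0.1098 0.25  ] [ 22.2982  89.9457 178.383 ]
```

View pics/w7.png

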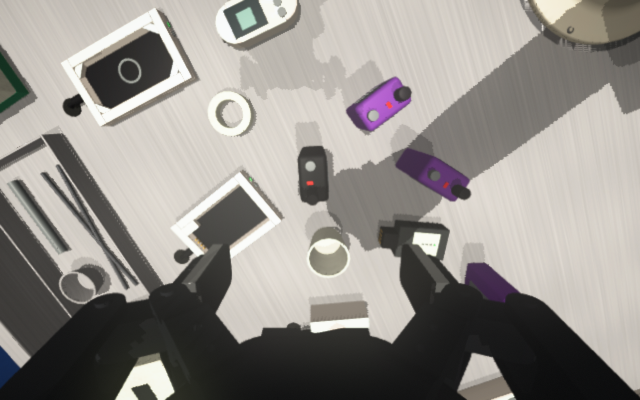

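View pics/c7.png

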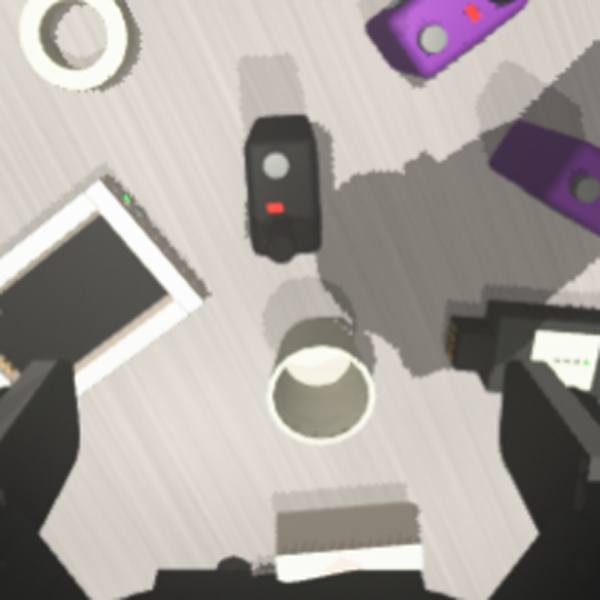

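```bash
python3 - <<'E'
from h import *
o=dict(ee_pos=np.array([.4678,.1098,.25]),tcp_rot=np.array([22.2982,89.9457,178.383])); C=extr("wrist",o)
f=lambda u,v:(u/2.5+200-.3,v/2.5+100-.3)
e=plane(C,[f(247,145),f(315,141),f(321,245),f(253,250)],.104);print(e,e.mean(0))
for i,j in((0,3),(1,2),(0,1),(3,2)):
    d=e[j]-e[i];print(np.degrees(np.arctan2(d[1],d[0])),np.hypot(*d[:2]))
print("LED",plane(C,[f(275,208)],.106),"knob",plane(C,[f(275,165)],.1145))
print(proj(C,[[.467,.109,.0]]))
E
```

```text
[[0.4747 0.0786 0.104 ]
 [0.4455 0.0896 0.104 ]
 [0.4625 0.1362 0.104 ]
 [0.4932 0.1253 0.104 ]] [0.469  0.1074 0.104 ]
68.42736241673217 0.05019564046147869
69.9298414496494 0.049622169060598256
159.40789936240668 0.0312364764568792
160.40800732444765 0.032552453764899236
LED [[0.4749 0.1104 0.106 ]] knob [[0.4659 0.0908 0.1145]]
[[315.2588 164.5591]]
```

Emit:
carry_out:
  increments:
    - [-3,0,0,30,1,-2,100]
    - [0,0,0,40,0,0,100]
    - [0,0,0,40,0,0,100]
    - [0,0,0,30,0,0,100]
    - [0,0,0,30,0,0,100]
    - [0,0,0,16,0,0,100]
    - [0,0,0,0,0,0,100]
    - [0,0,0,0,0,0,100]

```text
time: 14.35
ee_pos: [0.4699, 0.1079, 0.0658]
tcp_rot: [-147.0, 89.9, 12.1]
wrist_force: [0.0, 0.3, -0.3]
opening: 0.0852
```

```bash
python3 - <<'E'
from h import *
C,im=snap("wrist","w8.png"); plan([0.469,0.108,0.064],159)
E
```

```text
t 14.40 pos [0.47   0.1079 0.066 ] jawyaw 159.1 q1 13 q6 -56 | turn rv [ 0.1 -0.1  0.1]  shift(after turn) [2.  0.3 1. ]  shift(before turn) [2.  0.3 1. ]
```

View pics/w8.png

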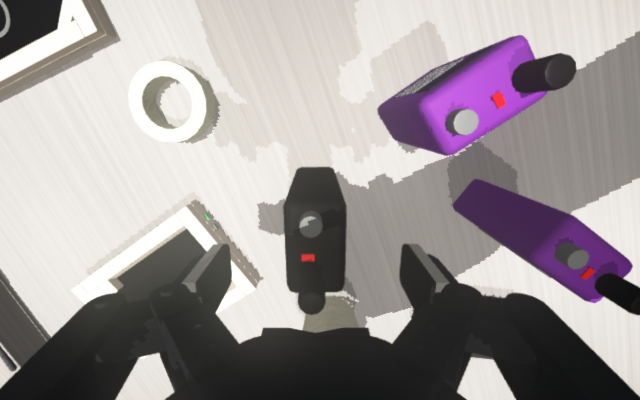

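Radio sits squarely between the open fingers, nothing else near them (purple ones at (455,95) and (540,240) clear). Close and lift slightly.

Emit:
carry_out:
  increments:
    - [0,0,0,0,0,0,0]
    - [0,0,0,0,0,0,0]
    - [0,0,0,0,0,0,0]
    - [0,0,0,0,0,0,0]
    - [0,0,0,0,0,0,0]
    - [0,0,0,0,0,0,0]
    - [0,0,0,-6,0,0,0]
    - [0,0,0,-14,0,0,0]
    - [0,0,0,0,0,0,0]
  squeeze: 50

```text
time: 15.52
ee_pos: [0.4698, 0.1077, 0.0858]
tcp_rot: [-145.1, 89.9, 13.9]
wrist_force: [-0.9, 0.3, 0.6]
opening: -0.0003
```

```bash
python3 - <<'E'
from h import *
C,im=snap("wrist","w9.png"); snap("side","s9.png")
plan([0.5455,-0.405,0.24],194)
a=cv2.imread("pics/s9.png")[100:300,190:390];b=cv2.imread("pics/w9.png")[100:340,160:480]
cv2.imwrite("pics/c9.png",np.hstack([cv2.resize(a,(400,400)),cv2.resize(b,(400,400))]))
E
```

```text
t 15.62 pos [0.4692 0.1075 0.0846] jawyaw 159.1 q1 13 q6 -56 | turn rv [-34.9   0.   -0. ]  shift(after turn) [-155.4  515.8   50. ]  shift(before turn) [-155.4  451.5 -254.3]
```

View pics/c9.png

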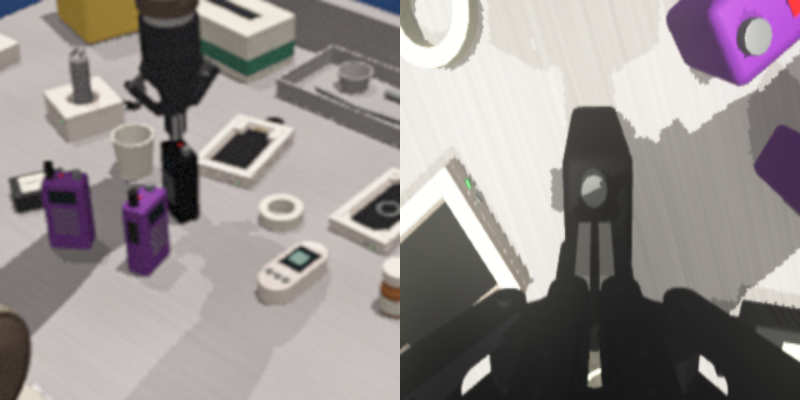

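```bash
python3 - <<'E'
from h import *
snap("scene","n9.png")
a=cv2.imread("pics/s9.png")[150:250,230:350];b=cv2.imread("pics/n9.png")[120:220,290:410]
cv2.imwrite("pics/c9b.png",np.hstack([cv2.resize(a,(400,333),interpolation=cv2.INTER_CUBIC),cv2.resize(b,(400,333),interpolation=cv2.INTER_CUBIC)]))
print(sensors.get_obs())
E
```

```text
{'time': 15.675, 'q': array([ 12.9109,  -5.1672, -12.0081,  83.1967,   0.0003, -56.1586]), 'qd': array([-0.0007,  0.0831, -0.3103,  0.0099,  0.0327, -0.0405]), 'joint_efforts': array([ -0.0063, -41.719 ,  47.5154,   0.0225,   0.0003,   0.    ]), 'ee_pos': array([0.4691, 0.1075, 0.0843]), 'tcp_rot': array([  33.352 ,   89.9624, -167.5785]), 'wrist_force': array([-0.5439, -0.9077, -1.0882]), 'torque': array([0.0622, 0.04  , 0.0286]), 'opening': -0.00014004160868009703}
```

View pics/c9b.png

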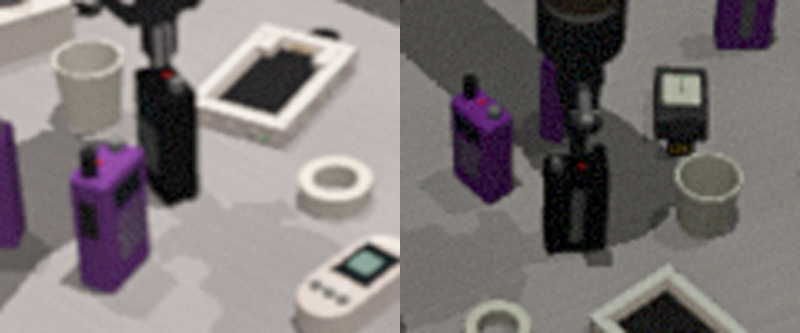

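View pics/w9.png

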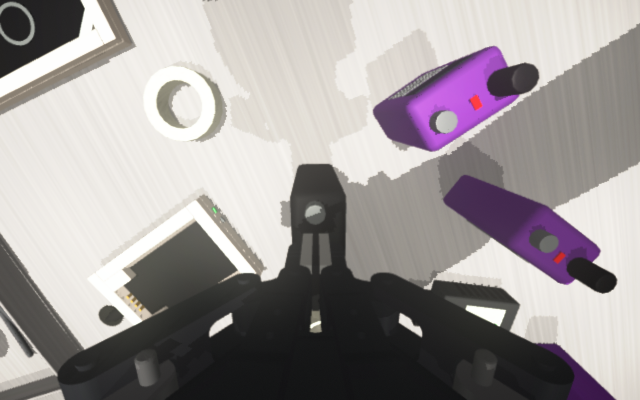

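```bash
python3 - <<'E'
from h import *
S=extr("scene");T=extr("side");C=extr("wrist")
print(tri((T,(280.1,172.2)),(S,(344.6,170.1))))
print("knob", plane(C,[(315,214)],.1145), tri((C,(315,214)),(T,(180/3.333+230,83/3.333+150))))
print("foot bottom ctr scene", plane(S,[(575/3.333-120+290,250/3.333+120)],0))
s0=cv2.imread("pics/scene0.png");n=cv2.imread("pics/n9.png")
cv2.imwrite("pics/cmp.png",np.hstack([cv2.resize(x[140:210,310:390],(400,350),interpolation=cv2.INTER_NEAREST) for x in(s0,n)]))
print("tool tip proj side",proj(T,[.469,.1075,.084]), "scene",proj(S,[.469,.1075,.084]))
E
```

```text
(array([0.4774, 0.1103, 0.1058]), np.float64(0.0005733375759355862))
knob [[0.4627 0.0905 0.1145]] (array([0.4651, 0.0881, 0.1129]), np.float64(0.003652698004855972))
foot bottom ctr scene [[0.4811 0.105  0.    ]]
tool tip proj side [[278.9167 180.6375]] scene [[342.1669 173.7542]]
```

View pics/cmp.png

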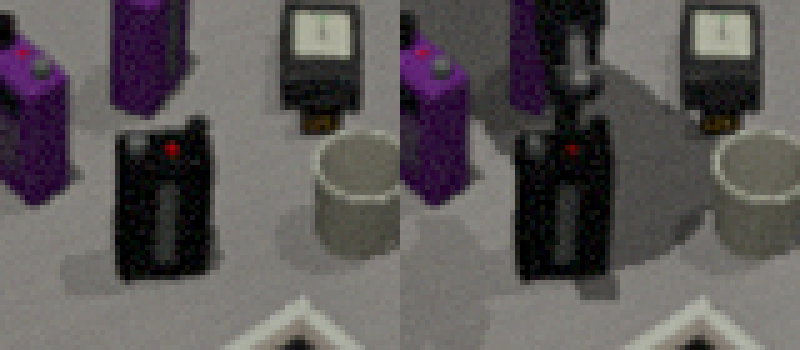

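```bash
python3 - <<'E'
from h import *
C=extr("wrist");o=sensors.get_obs()
for dz in (0,.01,.02,.03): print(dz,proj(C,o["ee_pos"]+[0,0,dz]))
n=cv2.imread("pics/w9.png"); cv2.imwrite("pics/w9z.png",cv2.resize(n[140:300,240:400],(800,800),interpolation=cv2.INTER_CUBIC)[:600])
E
```

```text
0 [[315.1248 224.8282]]
0.01 [[315.1365 230.4376]]
0.02 [[315.1494 236.6616]]
0.03 [[315.1639 243.6065]]
```

View pics/w9z.png

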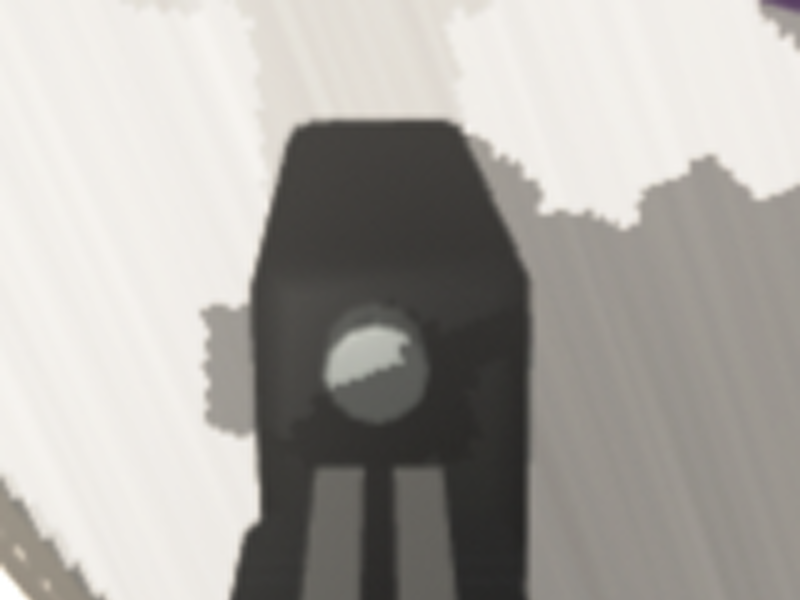

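Emit:
carry_out:
  increments:
    - [0,0,0,-15,0,0,0]
    - [0,0,0,-30,0,0,0]
    - [0,0,0,-30,0,0,0]
    - [0,0,0,0,0,0,0]

```text
time: 16.18
ee_pos: [0.4704, 0.1078, 0.1627]
tcp_rot: [-146.2, 89.8, 12.9]
wrist_force: [-0.6, -0.4, 0.1]
opening: 0.0002
```

```bash
python3 - <<'E'
from h import *
C,_=snap("wrist","w10.png");snap("side","s10.png");snap("scene","n10.png");o=sensors.get_obs();print(o["ee_pos"],o["wrist_force"],o["opening"])
r=lambda f,y,x:cv2.resize(cv2.imread("pics/"+f)[y:y+100,x:x+120],(400,333),interpolation=cv2.INTER_CUBIC)
w=cv2.resize(cv2.imread("pics/w10.png")[100:300,200:440],(400,333))
cv2.imwrite("pics/c10.png",np.hstack([r("s10.png",150,230),r("n10.png",120,290)])); cv2.imwrite("pics/c10w.png",w)
E
```

```text
[0.4691 0.1075 0.1593] [ 0.6925 -0.0477  0.7036] 0.0003137770619080611
```

View pics/c10.png

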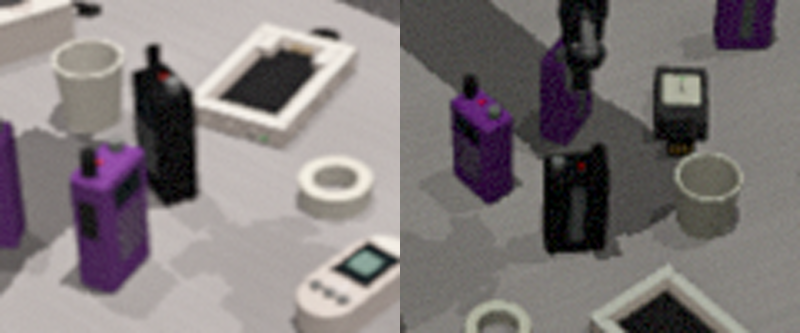

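View pics/c10w.png

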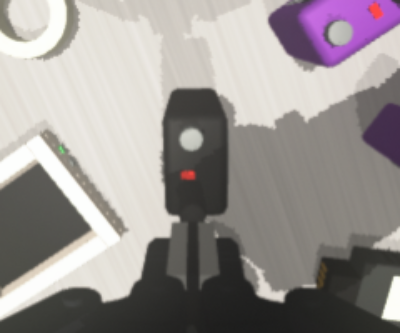

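```bash
python3 - <<'E'
from h import *
S=extr("scene");T=extr("side");p=[.4691,.1075,.1593]
ps=proj(S,p)[0];pt=proj(T,p)[0];print(ps,pt)
def crop(f,p):
    im=cv2.imread("pics/"+f);x,y=int(p[0])-20,int(p[1])-30;c=cv2.resize(im[y:y+50,x:x+40],(400,500),interpolation=cv2.INTER_CUBIC)
    q=((p[0]-x+.5)*10,(p[1]-y+.5)*10);cv2.drawMarker(c,(int(q[0]),int(q[1])),(0,0,255),0,20,1);return c
cv2.imwrite("pics/c10t.png",np.hstack([crop("n10.png",ps),crop("s10.png",pt)]))
E
```

```text
[342.8836 155.8986] [277.3381 156.2656]
```

View pics/c10t.png

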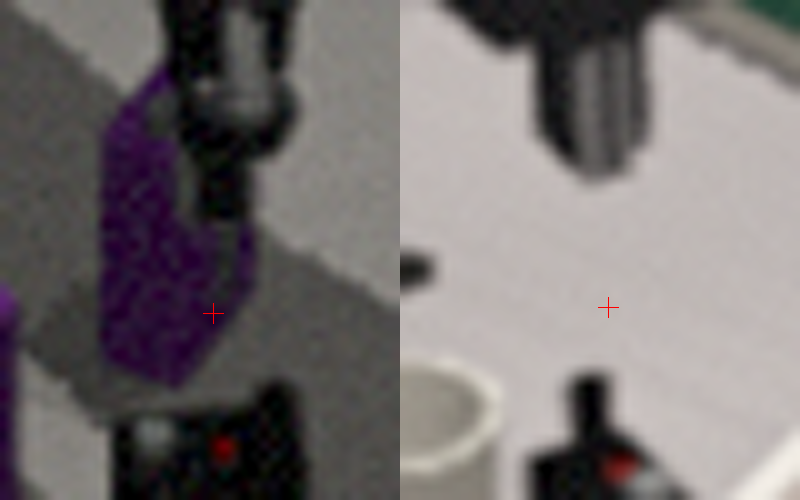

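```bash
python3 - <<'E'
from h import *
S=extr("scene");T=extr("side")
print(tri((S,(322+21.5,125+21)),(T,(257+19.2,126+17.5))))
E
```

```text
(array([0.4685, 0.1084, 0.1972]), np.float64(0.0003949059659937853))
```

```bash
python3 - <<'E'
from h import *
C=extr("wrist");o=sensors.get_obs();M=R.from_euler('xyz',o["tcp_rot"],degrees=True).as_matrix()
for b in (0,.02,.03,.036,.042):
  for y in(0,.011): print(b,y,proj(C,o["ee_pos"]+M@[-b,y,0])[0])
n=cv2.imread("pics/w10.png"); cv2.imwrite("pics/w10z.png",cv2.resize(n[200:300,265:365],(600,600),interpolation=cv2.INTER_CUBIC))
E
```

```text
0 0 [315.1248 224.8283]
0 0.011 [315.1155 209.4391]
0.02 0 [315.1316 236.6726]
0.02 0.011 [315.1214 219.7771]
0.03 0 [315.1355 243.6238]
0.03 0.011 [315.1249 225.8629]
0.036 0 [315.1382 248.1946]
0.036 0.011 [315.1271 229.8722]
0.042 0 [315.141  253.1064]
0.042 0.011 [315.1296 234.1873]
```

View pics/w10z.png

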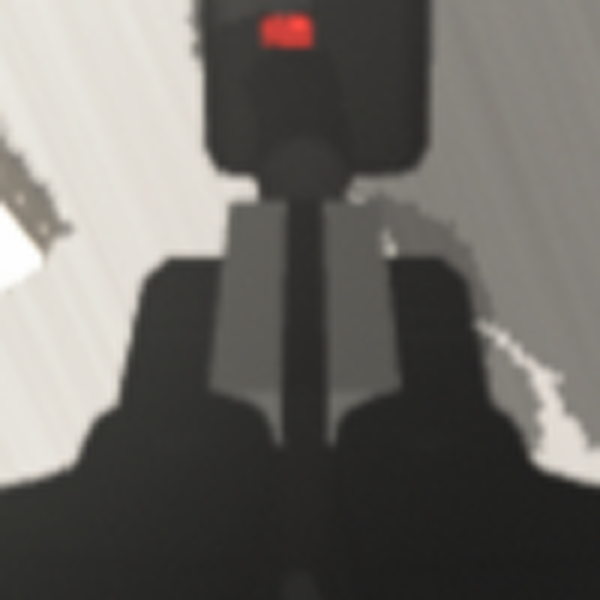

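Emit:
carry_out:
  increments:
    - [0,0,0,0,0,0,100]
    - [0,0,0,0,0,0,100]
    - [0,0,0,0,0,0,100]
    - [0,0,0,0,0,0,100]
    - [0,0,0,0,0,0,100]
    - [0,0,0,30,0,0,100]
    - [0,0,0,30,0,0,100]
    - [0,0,0,30,0,0,100]
    - [0,0,0,20,0,0,100]
    - [0,0,0,15,0,0,100]
    - [0,0,0,10,0,0,100]
    - [0,0,0,0,0,0,100]

```text
time: 17.82
ee_pos: [0.4691, 0.1075, 0.0245]
tcp_rot: [33.8, 90.0, -167.1]
wrist_force: [-0.3, -0.5, 0.1]
opening: 0.0854
```

```bash
python3 - <<'E'
from h import *
C,_=snap("wrist","w11.png");snap("side","s11.png");snap("scene","n11.png");o=sensors.get_obs();print(o["ee_pos"],o["wrist_force"],o["opening"])
r=lambda f,y,x:cv2.resize(cv2.imread("pics/"+f)[y:y+120,x:x+120],(400,400),interpolation=cv2.INTER_CUBIC)
cv2.imwrite("pics/c11.png",np.hstack([r("s11.png",120,230),r("n11.png",90,290)]))
E
```

```text
[0.4698 0.1076 0.0255] [ 0.4532 -0.656   0.3696] 0.08538854803817553
```

View pics/c11.png

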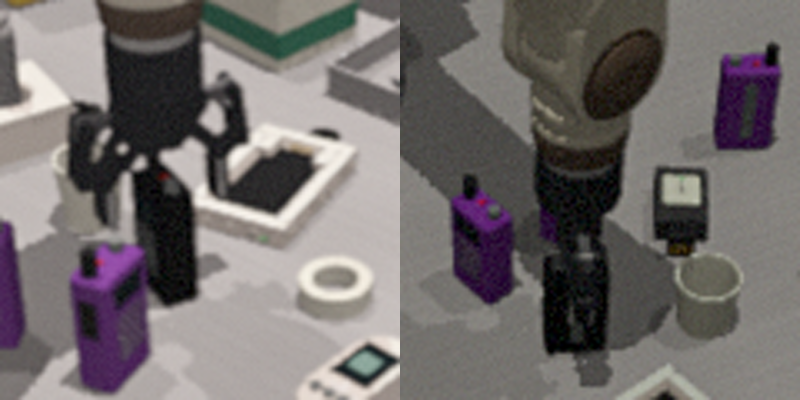

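View pics/w11.png

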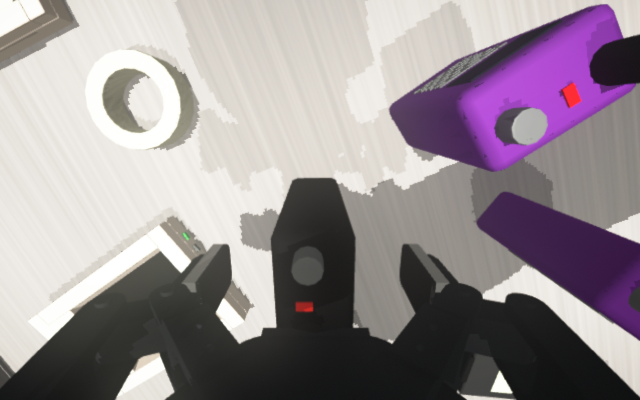

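Emit:
carry_out:
  increments:
    - [0,0,0,0,0,0,0]
    - [0,0,0,0,0,0,0]
    - [0,0,0,0,0,0,0]
    - [0,0,0,0,0,0,0]
    - [0,0,0,0,0,0,0]
    - [0,0,0,0,0,0,0]
    - [0,0,0,0,0,0,0]

```text
time: 18.85
ee_pos: [0.4695, 0.1076, 0.025]
tcp_rot: [-153.4, 90.0, 5.7]
wrist_force: [0.7, -0.5, 5.0]
opening: 0.0333
```

Emit:
carry_out:
  increments:
    - [0,0,0,-5,0,0,0]
    - [0,0,0,-15,0,0,0]
    - [0,0,0,0,0,0,0]

```text
time: 19.23
ee_pos: [0.47, 0.1077, 0.0461]
tcp_rot: [-144.4, 89.9, 14.7]
wrist_force: [0.2, -0.6, -1.7]
opening: 0.0333
```

```bash
python3 - <<'E'
from h import *
C,_=snap("wrist","w12.png");snap("side","s12.png");snap("scene","n12.png");o=sensors.get_obs();print(o["ee_pos"],o["wrist_force"],o["opening"])
r=lambda f,y,x:cv2.resize(cv2.imread("pics/"+f)[y:y+120,x:x+120],(400,400),interpolation=cv2.INTER_CUBIC)
cv2.imwrite("pics/c12.png",np.hstack([r("s12.png",120,230),r("n12.png",90,290)]))
plan([0.5455,-0.405,0.24],194)
E
```

```text
[0.4692 0.1075 0.0446] [ 0.0366 -0.2548 -2.8957] 0.03390714561399217
t 19.38 pos [0.4692 0.1075 0.0446] jawyaw 159.1 q1 13 q6 -56 | turn rv [-34.9   0.   -0. ]  shift(after turn) [-195.4  515.8   50. ]  shift(before turn) [-195.4  451.5 -254.3]
```

View pics/c12.png

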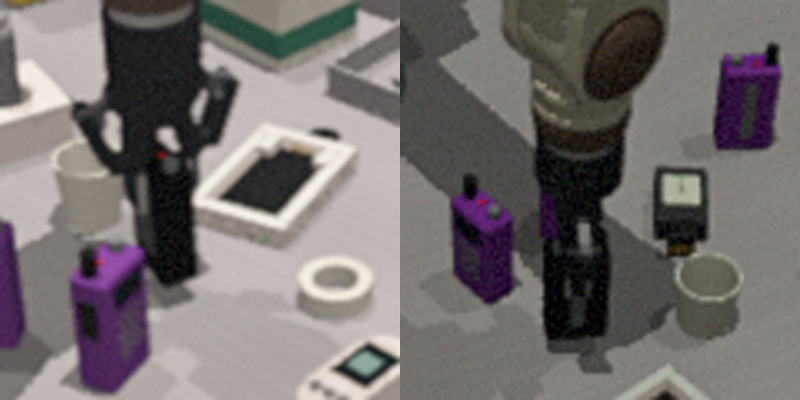

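Emit:
carry_out:
  increments:
    - [0,0,0,-38,0,0,0]
    - [-8.7,0,0,-38,0,0,0]
    - [-8.7,0,0,-38,0,0,0]
    - [-8.7,0,0,-38,0,0,0]
    - [-8.7,0,0,0,0,0,0]
    - [0,0,0,0,50,5,0]
    - [0,0,0,0,56,5,0]
    - [0,0,0,0,56,5,0]
    - [0,0,0,0,56,5,0]
    - [0,0,0,0,56,5,0]
    - [0,0,0,0,56,5,0]
    - [0,0,0,0,56,5,0]

```text
time: 20.88
ee_pos: [0.5278, -0.2774, 0.1963]
tcp_rot: [-59.5, 90.0, 134.4]
wrist_force: [1.2, 0.4, -2.6]
opening: 0.0335
```

Emit:
carry_out:
  increments:
    - [0,0,0,0,50,5,0]
    - [0,0,0,0,40,5,0]
    - [0,0,0,0,30,5,0]
    - [0,0,0,0,0,0,0]
    - [0,0,0,0,0,0,0]

```text
time: 21.5
ee_pos: [0.5419, -0.3953, 0.1962]
tcp_rot: [-60.1, 89.9, 133.8]
wrist_force: [-0.1, -0.1, -1.6]
opening: 0.0337
```

```bash
python3 - <<'E'
from h import *
C,_=snap("wrist","w13.png");snap("side","s13.png");snap("scene","n13.png");o=sensors.get_obs();print(o["ee_pos"],o["wrist_force"],o["opening"])
r=lambda f,y,x:cv2.resize(cv2.imread("pics/"+f)[y:y+160,x:x+160],(400,400),interpolation=cv2.INTER_CUBIC)
cv2.imwrite("pics/c13.png",np.hstack([r("s13.png",140,390),r("n13.png",150,120)]))
plan([0.5455,-0.405,0.035],194)
print(proj(C,[[.5455,-.405,.045]]))
E
```

```text
[ 0.5422 -0.3948  0.1971] [ 0.1805  0.3274 -3.8263] 0.03363931422005994
t 21.65 pos [ 0.5422 -0.3948  0.1971] jawyaw -166.1 q1 -36 q6 -140 | turn rv [-0.1 -0.  -0. ]  shift(after turn) [162.1  10.7  -0.8]  shift(before turn) [162.1  10.7  -0.8]
[[313.4522 169.6871]]
```

View pics/c13.png

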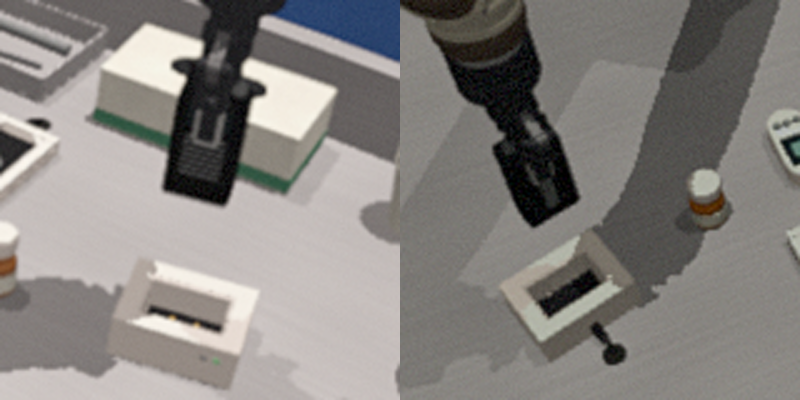

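View pics/w13.png

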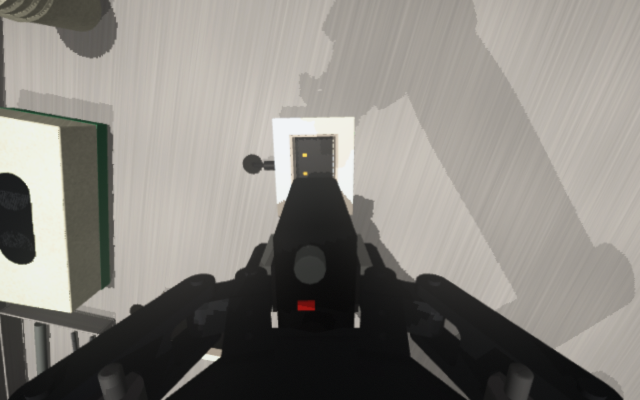

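Emit:
carry_out:
  increments:
    - [0,0,0,0,10,-1,0]
    - [0,0,0,30,0,0,0]
    - [0,0,0,40,0,0,0]
    - [0,0,0,30,0,0,0]
    - [0,0,0,15,0,0,0]
    - [0,0,0,0,0,0,0]
    - [0,0,0,0,0,0,0]

```text
time: 22.52
ee_pos: [0.5461, -0.4057, 0.0835]
tcp_rot: [128.5, 89.9, -37.6]
wrist_force: [-0.6, 0.4, -1.9]
opening: 0.0335
```

```bash
python3 - <<'E'
from h import *
C,_=snap("wrist","w14.png");snap("side","s14.png");snap("scene","n14.png");o=sensors.get_obs();print(o["ee_pos"],o["wrist_force"],o["opening"])
r=lambda f,y,x:cv2.resize(cv2.imread("pics/"+f)[y:y+100,x:x+100],(400,400),interpolation=cv2.INTER_CUBIC)
cv2.imwrite("pics/c14.png",np.hstack([r("s14.png",210,410),r("n14.png",210,140)]))
plan([0.5455,-0.405,0.035],194)
E
```

```text
[ 0.546  -0.4056  0.0832] [ 0.916   0.2471 -2.6065] 0.03353220780741972
t 22.68 pos [ 0.546  -0.4056  0.0832] jawyaw -166.1 q1 -37 q6 -140 | turn rv [-0.1 -0.1 -0.1]  shift(after turn) [48.2 -0.7  0.3]  shift(before turn) [48.2 -0.7  0.3]
```

View pics/c14.png

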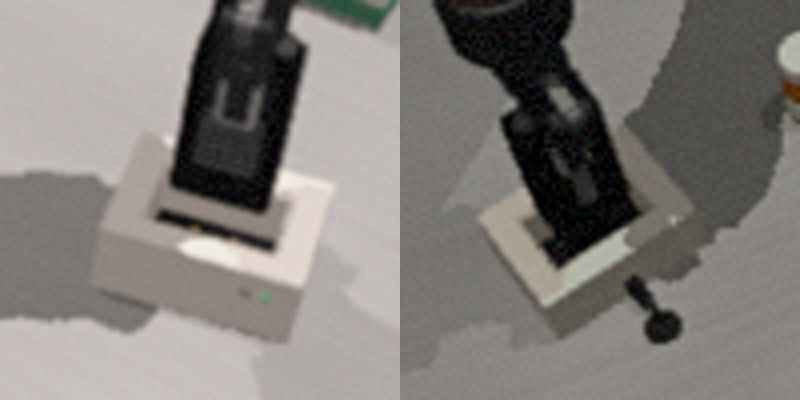

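View pics/w14.png

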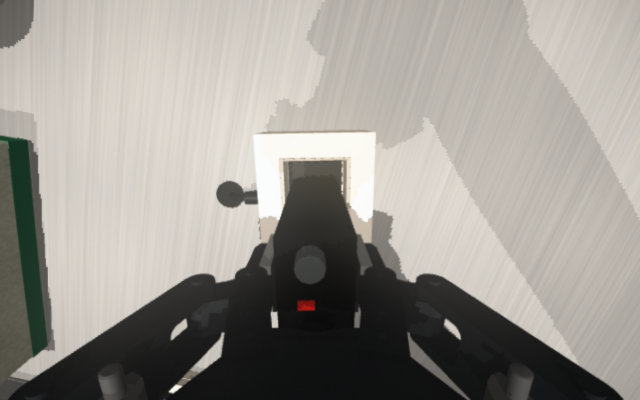

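```bash
python3 - <<'E'
from h import *
T=extr("side");S=extr("scene")
e=plane(T,[(170/4+409.6,186/4+209.6),(270/4+409.6,213/4+209.6)],.0584)[:,:2]
f=plane(S,[(558/4-100+139.6,268/4+209.6),(640/4-100+139.6,212/4+209.6)],.0584)[:,:2]
a=np.radians(14);X=np.array([np.cos(a),np.sin(a)]);Y=np.array([-X[1],X[0]]);c=np.array([.5455,-.405])
for p in (*e,*f): print(p,(p-c)@X,(p-c)@Y)
E
```

```text
[ 0.527  -0.3802] -0.011963992499376708 0.02853941277571272
[ 0.5431 -0.4353] -0.009690561383287132 -0.02879772214759273
[ 0.5883 -0.4343] 0.03443164756340406 -0.03875050828265191
[ 0.5697 -0.3732] 0.031216376571352594 0.024999899877657432
```

```bash
python3 - <<'E'
from h import *
def g(im): return (255*(im/255.)**.4).astype(np.uint8)
w=g(cv2.resize(cv2.imread("pics/w14.png")[120:240,250:380],(433,400),interpolation=cv2.INTER_CUBIC))
n=g(cv2.resize(cv2.imread("pics/n14.png")[230:290,160:220],(400,400),interpolation=cv2.INTER_CUBIC))
cv2.imwrite("pics/c14g.png",np.hstack([w,n]))
E
```

```text
(no output)
```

View pics/c14g.png

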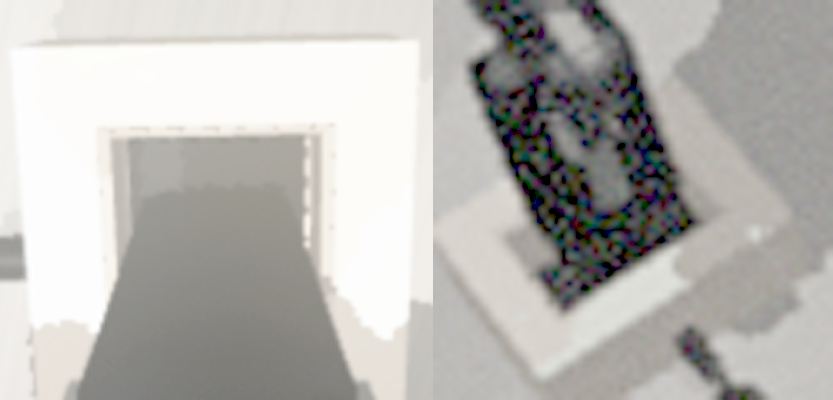

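```bash
python3 - <<'E'
from h import *
C=extr("wrist")
a=np.radians(14);X=np.array([np.cos(a),np.sin(a)]);Y=np.array([-X[1],X[0]]);c=np.array([.5455,-.405])
for p,z in (((292,177.6),.0584),((337.6,177.6),.0584),((280,159.5),.045),((350.5,159.5),.045)):
    q=plane(C,[p],z)[0,:2]; print((q-c)@X,(q-c)@Y)
E
```

```text
0.016630027589413433 -0.028012320113558118
-0.016987032762812455 -0.02792632388245367
0.026674905695774718 -0.039507359597539426
-0.02773763040039504 -0.039366105191651346
```

Emit:
carry_out:
  increments:
    - [0,0,0,15,0,0,0]
    - [0,0,0,15,0,0,0]
    - [0,0,0,10,0,0,0]
    - [0,0,0,4,0,0,0]
    - [0,0,0,2,0,0,0]
    - [0,0,0,0,0,0,0]
    - [0,0,0,0,0,0,0]

```text
time: 23.55
ee_pos: [0.5456, -0.4053, 0.0363]
tcp_rot: [128.2, 90.0, -37.9]
wrist_force: [0.7, -0.3, -2.1]
opening: 0.0336
```

Emit:
carry_out:
  increments:
    - [0,0,0,1,0,0,0]
    - [0,0,0,1,0,0,0]
    - [0,0,0,0,0,0,0]

```text
time: 23.92
ee_pos: [0.5457, -0.4054, 0.0351]
tcp_rot: [126.3, 89.9, -39.8]
wrist_force: [-1.3, 0.7, 4.3]
opening: 0.0335
```

Contact on the well floor at the expected height; release gently and rise.

Emit:
carry_out:
  increments:
    - [0,0,0,0.5,0,0,44]
    - [0,0,0,0,0,0,50]
    - [0,0,0,0,0,0,65]
    - [0,0,0,0,0,0,80]
    - [0,0,0,-15,0,0,90]
    - [0,0,0,-40,0,0,100]
    - [0,0,0,-60,0,0,100]
    - [0,0,0,-60,0,0,100]
    - [0,0,0,-15,0,0,100]
    - [0,0,0,0,0,0,100]

```text
time: 25.18
ee_pos: [0.5459, -0.4055, 0.2257]
tcp_rot: [129.5, 89.8, -36.6]
wrist_force: [0.5, -0.4, -1.3]
opening: 0.0858
```

```bash
python3 - <<'E'
from h import *
C,_=snap("wrist","w15.png");snap("side","s15.png");snap("scene","n15.png");o=sensors.get_obs();print(o["ee_pos"],o["wrist_force"],o["opening"])
r=lambda f,y,x:cv2.resize(cv2.imread("pics/"+f)[y:y+120,x:x+120],(400,400),interpolation=cv2.INTER_CUBIC)
cv2.imwrite("pics/c15.png",np.hstack([r("s15.png",190,400),r("n15.png",190,130)]))
plan([0.3755,0.2765,0.2],60,half=False);plan([0.3755,0.2765,0.2],240,half=False)
E
```

```text
[ 0.5451 -0.4049  0.2219] [-0.455  -0.2644 -0.1073] 0.0855911756241243
t 25.32 pos [ 0.5451 -0.4049  0.2219] jawyaw -166.1 q1 -37 q6 -140 | turn rv [133.9   0.1  -0. ]  shift(after turn) [ 21.9 487.6 505.3]  shift(before turn) [  21.9 -702.2    1.3]
t 25.32 pos [ 0.5451 -0.4049  0.2219] jawyaw -166.1 q1 -37 q6 -140 | turn rv [-46.1   0.    0.1]  shift(after turn) [  21.9 -487.6 -505.3]  shift(before turn) [  21.9 -702.2    1.3]
```

View pics/c15.png

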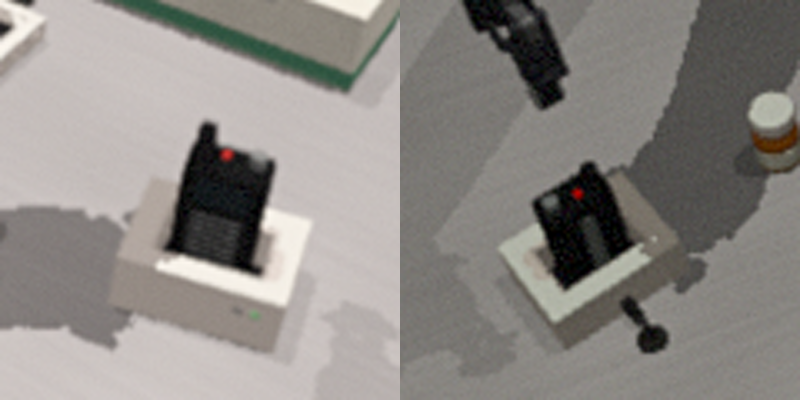

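Emit:
carry_out:
  increments:
    - [0,0,0,0,-50,0,100]
    - [0,0,0,0,-58,0,100]
    - [0,0,0,0,-58,0,100]
    - [0,0,0,0,-58,0,100]
    - [0,0,0,0,-58,0,100]
    - [0,0,0,0,-58,0,100]
    - [0,0,0,0,-58,0,100]
    - [0,0,0,0,-58,0,100]
    - [0,0,0,0,-58,0,100]
    - [0,0,0,0,-58,0,100]
    - [0,0,0,0,-58,0,100]
    - [0,0,0,0,-58,0,100]

```text
time: 26.82
ee_pos: [0.3792, 0.2642, 0.2221]
tcp_rot: [25.7, 89.9, -140.5]
wrist_force: [0.8, -0.3, 0.5]
opening: 0.0854
```

Emit:
carry_out:
  increments:
    - [10.3,0,0,0,0,0,100]
    - [10.3,0,0,0,0,0,100]
    - [10.3,0,0,0,0,0,100]
    - [10.3,0,0,0,0,0,100]
    - [10.3,0,0,0,0,0,100]
    - [10.3,0,0,0,0,0,100]
    - [10.3,0,0,0,0,0,100]
    - [10.3,0,0,0,0,0,100]
    - [10.3,0,0,0,0,0,100]
    - [10.3,0,0,0,0,0,100]
    - [10.3,0,0,0,0,0,100]
    - [10.3,0,0,0,0,0,100]

```text
time: 28.32
ee_pos: [0.3799, 0.2624, 0.2219]
tcp_rot: [145.7, 89.9, -144.4]
wrist_force: [-0.3, -0.7, -0.4]
opening: 0.0854
```

```bash
python3 - <<'E'
from h import *
plan([0.371,0.279,0.2],60,half=False)
S=extr("scene");T=extr("side")
print("p3 aerial",tri((S,(150+630/2.5,100+14/2.5)),(T,(159,158))))
E
```

```text
t 28.32 pos [0.3799 0.2624 0.2219] jawyaw 69.9 q1 35 q6 55 | turn rv [ 9.9 -0.1 -0.1]  shift(after turn) [21.9 16.1  9.9]  shift(before turn) [21.9 14.1 12.5]
p3 aerial (array([0.3058, 0.4152, 0.1142]), np.float64(0.0015155305058894956))
```

Emit:
carry_out:
  increments:
    - [9.9,0,0,0,0,0,90]
    - [0,0,0,20,16,10,90]
    - [0,0,0,0,0,0,90]
    - [0,0,0,0,0,0,90]

```text
time: 28.82
ee_pos: [0.3713, 0.279, 0.203]
tcp_rot: [165.9, 89.9, -133.7]
wrist_force: [0.3, -0.1, 0.8]
opening: 0.0768
```

```bash
python3 - <<'E'
from h import *
C,_=snap("wrist","w16.png");o=sensors.get_obs();print(o["ee_pos"],o["tcp_rot"],o["opening"])
cv2.imwrite("pics/c16.png",cv2.resize(cv2.imread("pics/w16.png")[60:300,200:440],(600,600),interpolation=cv2.INTER_CUBIC))
E
```

```text
[0.3716 0.279  0.2034] [-157.0739   89.9886  -96.696 ] 0.07706656995599397
```

View pics/c16.png

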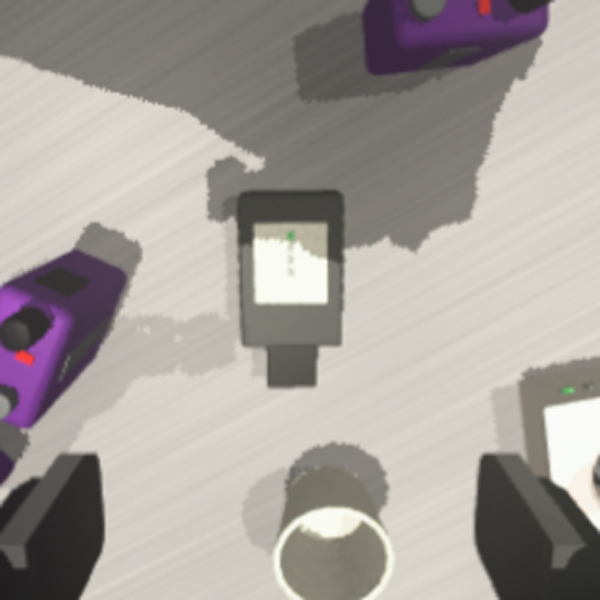

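View pics/w16.png

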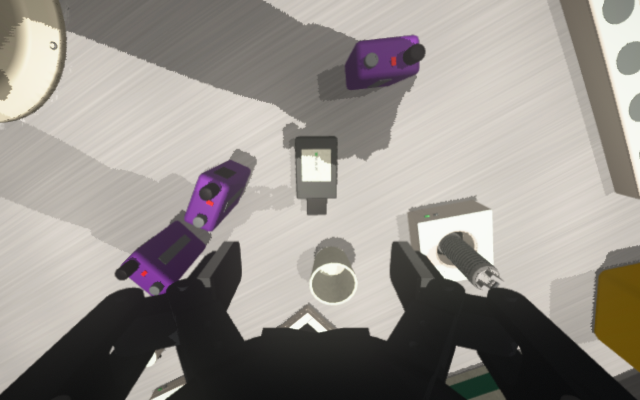

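```bash
python3 - <<'E'
from h import *
C=extr("wrist")
f=lambda u,v:(u/2.5+200-.3,v/2.5+60-.3)
e=plane(C,[f(242,346),f(342,346),f(267,386),f(317,386),f(240,206),f(343,206),f(291,263)],.030)[:,:2]
print(e)
s=(e[0]+e[1])/2;n=(e[2]+e[3])/2;b=(e[4]+e[5])/2
print("widths",np.hypot(*(e[0]-e[1])),np.hypot(*(e[2]-e[3])),np.hypot(*(n-s)),np.hypot(*(n-b)))
for d in (n-b,s-b,): print(np.degrees(np.arctan2(d[1],d[0])))
for d in (e[0]-e[1],e[2]-e[3]): print(np.degrees(np.arctan2(d[1],d[0]))+90)
u=(n-b)/np.hypot(*(n-b)); print("centres",n-.05*u,s-.028*u,b+.05*u)
E
```

```text
[[0.3864 0.2412]
 [0.4119 0.2861]
 [0.4117 0.2414]
 [0.4246 0.2643]
 [0.3245 0.2767]
 [0.3495 0.3206]
 [0.3614 0.2845]]
widths 0.05169364112797372 0.026263675127828404 0.02183960511074312 0.09316348305894355
-29.428725065396485
-29.383123059747483
-29.639080562169113
-29.637824565564742
centres [0.3746 0.2774] [0.3748 0.2774] [0.3806 0.2741]
```

Emit:
carry_out:
  increments:
    - [0,0,0,45,0,0,90]
    - [0,0,0,45,0,0,90]
    - [0,0,0,45,0,0,90]
    - [0,0,0,40,0,0,90]
    - [0,0,0,30,0,0,90]
    - [0,0,0,15,0,0,90]
    - [0,0,0,10,0,0,90]
    - [0,0,0,0,0,0,90]
    - [0,0,0,0,0,0,90]

```text
time: 30.0
ee_pos: [0.3721, 0.2798, -0.0257]
tcp_rot: [-25.4, 89.9, 35.0]
wrist_force: [0.3, 0.2, -0.2]
opening: 0.0772
```

```bash
python3 - <<'E'
from h import *
C,_=snap("wrist","w17.png");snap("side","s17.png");snap("scene","n17.png");o=sensors.get_obs();print(o["ee_pos"],o["wrist_force"],o["opening"])
r=lambda f,y,x:cv2.resize(cv2.imread("pics/"+f)[y:y+100,x:x+100],(400,400),interpolation=cv2.INTER_CUBIC)
cv2.imwrite("pics/c17.png",np.hstack([r("s17.png",130,150),r("n17.png",90,330)]))
E
```

```text
[ 0.372   0.2797 -0.026 ] [-0.3329  0.328  -0.0664] 0.07699006024693564
```

View pics/c17.png

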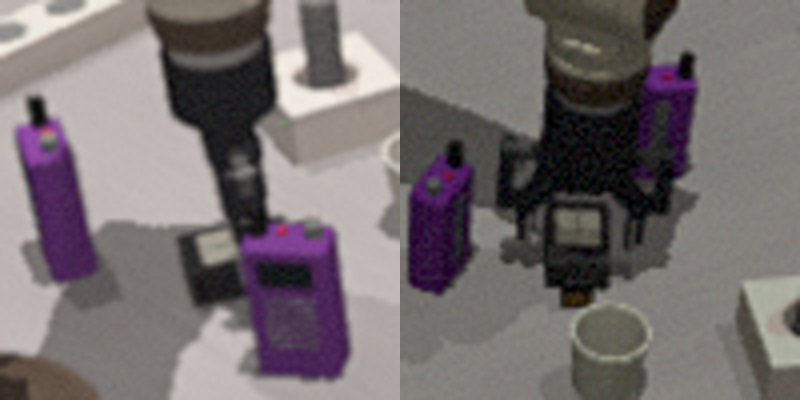

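View pics/w17.png

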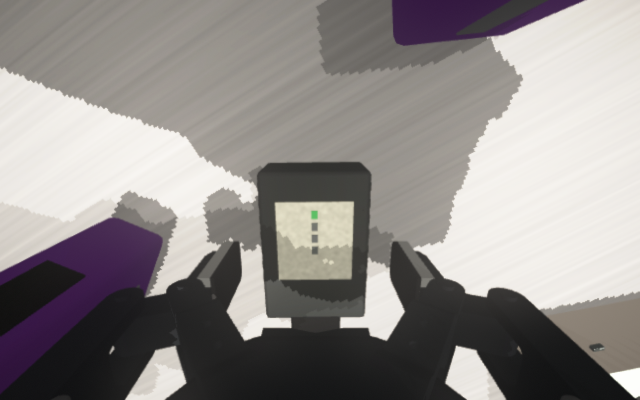

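Emit:
carry_out:
  increments:
    - [0,0,0,5,0,0,90]
    - [0,0,0,3,0,0,90]
    - [0,0,0,0,0,0,60]
    - [0,0,0,0,0,0,20]
    - [0,0,0,0,0,0,20]
    - [0,0,0,0,0,0,20]
    - [0,0,0,0,0,0,20]
    - [0,0,0,0,0,0,20]
  squeeze: 50

```text
time: 31.15
ee_pos: [0.3716, 0.2795, -0.0346]
tcp_rot: [-18.7, 90.0, 41.7]
wrist_force: [-0.0, 1.3, 1.4]
opening: 0.0509
```

```bash
python3 - <<'E'
from h import *
C,_=snap("wrist","w18.png");o=sensors.get_obs();print(o["ee_pos"],o["wrist_force"],o["opening"])
E
```

```text
[ 0.3716  0.2795 -0.0346] [-0.3349  1.6229  1.8671] 0.05122255599284612
```

View pics/w18.png

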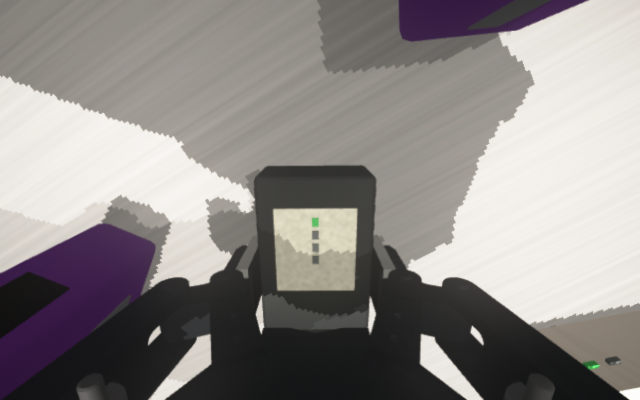

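Emit:
carry_out:
  increments:
    - [0,0,0,-5,0,0,20]
    - [0,0,0,-15,0,0,20]
    - [0,0,0,-30,0,0,20]
    - [0,0,0,0,0,0,20]

```text
time: 31.7
ee_pos: [0.3729, 0.2804, 0.0179]
tcp_rot: [-24.4, 89.8, 36.0]
wrist_force: [-0.7, 0.3, -4.1]
opening: 0.051
```

```bash
python3 - <<'E'
from h import *
C,_=snap("wrist","w19.png");snap("side","s19.png");snap("scene","n19.png");o=sensors.get_obs();print(o["ee_pos"],o["wrist_force"],o["torque"],o["opening"])
r=lambda f,y,x:cv2.resize(cv2.imread("pics/"+f)[y:y+100,x:x+100],(400,400),interpolation=cv2.INTER_CUBIC)
cv2.imwrite("pics/c19.png",np.hstack([r("s19.png",120,150),r("n19.png",80,330)]))
plan([0.6258,0.1355,0.13],103)
E
```

```text
[0.3712 0.2791 0.0145] [-0.7594 -0.1286 -4.0343] [ 0.0263  0.0039 -0.0108] 0.05120297810380667
t 31.85 pos [0.3712 0.2791 0.0145] jawyaw 60.4 q1 37 q6 67 | turn rv [-42.6  -0.   -0. ]  shift(after turn) [-115.5 -215.8 -197.2]  shift(before turn) [-115.5 -292.3    1.1]
```

View pics/c19.png

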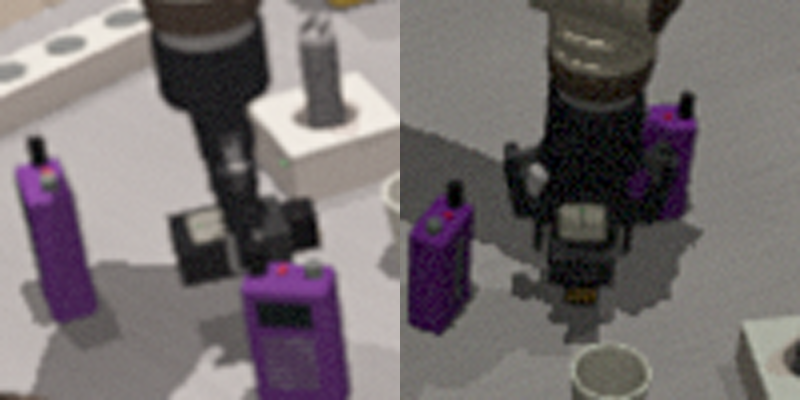

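View pics/w19.png

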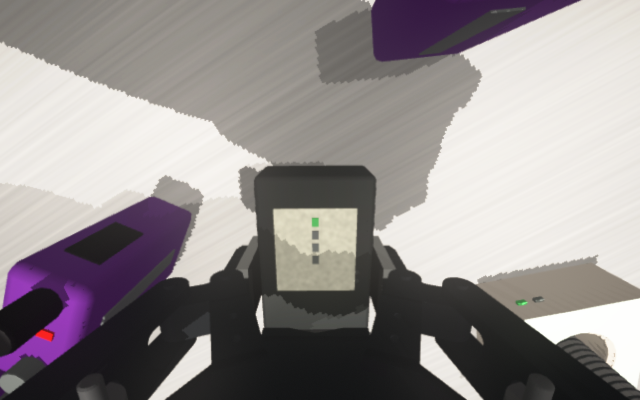

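Emit:
carry_out:
  increments:
    - [0,0,0,-40,0,0,20]
    - [0,0,0,-45,0,0,20]
    - [-10.6,0,0,0,0,0,20]
    - [-10.6,0,0,0,0,0,20]
    - [-10.6,0,0,0,0,0,20]
    - [-10.6,0,0,0,0,0,20]
    - [0,0,0,0,-40,-36,20]
    - [0,0,0,0,-40,-36,20]
    - [0,0,0,0,-40,-36,20]
    - [0,0,0,0,-40,-36,20]
    - [0,0,0,0,-30,-30,20]
    - [0,0,0,0,0,0,20]

```text
time: 33.35
ee_pos: [0.5965, 0.1496, 0.0976]
tcp_rot: [99.1, 89.8, -158.3]
wrist_force: [-0.9, -0.6, -3.8]
opening: 0.0511
```

```bash
python3 - <<'E'
from h import *
C,_=snap("wrist","w20.png");o=sensors.get_obs();print(o["ee_pos"],o["tcp_rot"],o["wrist_force"],o["opening"])
plan([0.6258,0.1355,0.13],103)
E
```

```text
[0.5953 0.1506 0.098 ] [  90.2242   89.8098 -167.1162] [-0.9484 -0.3528 -4.1242] 0.05137055830336232
t 33.40 pos [0.5953 0.1506 0.098 ] jawyaw 102.7 q1 14 q6 2 | turn rv [-0.3 -0.  -0.2]  shift(after turn) [-32.  -26.4 -21.5]  shift(before turn) [-32.  -26.5 -21.4]
```

View pics/w20.png

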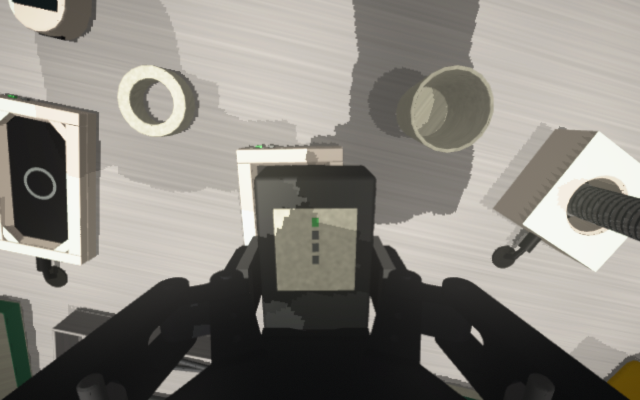

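```bash
python3 - <<'E'
from h import *
a=cv2.imread("pics/w7.png")[160:280,160:300];b=cv2.imread("pics/w6.png")[160:290,90:210]
cv2.imwrite("pics/tr.png",np.hstack([cv2.resize(a,None,fx=3,fy=3,interpolation=cv2.INTER_CUBIC)[:360],cv2.resize(b,None,fx=3,fy=3,interpolation=cv2.INTER_CUBIC)[:360]]))
E
```

```text
(no output)
```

View pics/tr.png

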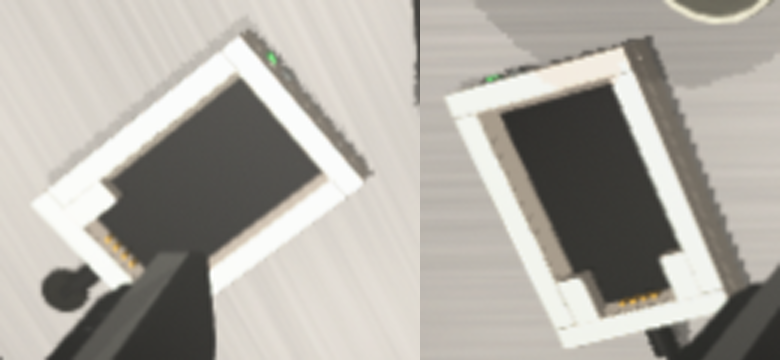

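```bash
cat > tr.py <<'E'
from h import *
def pose(p,yaw):
    a=np.radians(yaw);z=np.array([np.cos(a),np.sin(a),0]);x=np.array([0,0,-1.]);M=np.c_[x,np.cross(z,x),z]
    W=np.eye(4);W[:3,:3]=M;W[:3,3]=p;c=vision.calibration("wrist");W=W@c["mount"];return c,W[:3,:3],W[:3,3]
def ang(d): return np.degrees(np.arctan2(d[1],d[0]))
E
python3 - <<'E'
from tr import *
C=pose([.4678,.1098,.25],156.1)
e=plane(C,[(u/3+160-.33,v/3+160-.33) for u,v in((239,38),(362,184),(32,203))],.022)[:,:2];print(e,ang(e[2]-e[0]),ang(e[1]-e[0]),np.hypot(*(e[2]-e[0])),np.hypot(*(e[1]-e[0])),"ctr",(e[1]+e[2])/2)
C=pose([.5433,.3906,.2396],88.9)
e=plane(C,[(u/3+90-.33,v/3+160-.33) for u,v in((26,97),(204,46),(302,290),(146,347))],.022)[:,:2];print(e,ang(e[3]-e[0]),ang(e[2]-e[1]),ang(e[1]-e[0]),ang(e[2]-e[3]),"ctr",e.mean(0),(e[0]+e[2])/2,(e[1]+e[3])/2)
C=pose([.5953,.1506,.098],102.7)
e=plane(C,[(237,149.5),(343,147)],.022)[:,:2];print(e,ang(e[1]-e[0]))
E
```

```text
[[0.5726 0.0712]
 [0.5508 0.1632]
 [0.7111 0.1037]] 13.241521673007604 103.31411381751131 0.14223200543447567 0.09460426582360806 ctr [0.631  0.1335]
[[0.571  0.0716]
 [0.5477 0.1641]
 [0.6765 0.1933]
 [0.7087 0.1048]] 13.557703434097975 12.756717162365113 104.09389707059053 109.97291309456942 ctr [0.626  0.1334] [0.6238 0.1324] [0.6282 0.1345]
[[0.5697 0.0719]
 [0.5468 0.1641]] 103.9720896319079
```

```bash
python3 - <<'E'
from h import *
plan([0.6254,0.1334,0.01],103.5)
E
```

```text
t 33.40 pos [0.5953 0.1506 0.098 ] jawyaw 102.7 q1 14 q6 2 | turn rv [-0.8  0.  -0.2]  shift(after turn) [ 88.  -25.3 -23.7]  shift(before turn) [ 88.  -25.6 -23.3]
```

Emit:
carry_out:
  increments:
    - [-0.8,0,-0.2,0,-12,-12,20]
    - [0,0,0,20,-13,-12,20]
    - [0,0,0,25,0,0,20]
    - [0,0,0,25,0,0,20]
    - [0,0,0,18,0,0,20]
    - [0,0,0,0,0,0,20]
    - [0,0,0,0,0,0,20]

```text
time: 34.28
ee_pos: [0.6259, 0.1342, 0.0131]
tcp_rot: [-90.9, 89.7, 12.7]
wrist_force: [0.7, 0.5, -3.3]
opening: 0.0513
```

```bash
python3 - <<'E'
from h import *
C,_=snap("wrist","w21.png");snap("side","s21.png");snap("scene","n21.png");o=sensors.get_obs();print(o["ee_pos"],o["tcp_rot"],o["wrist_force"],o["opening"])
plan([0.6254,0.1334,-0.0226],103.5)
r=lambda f,y,x:cv2.resize(cv2.imread("pics/"+f)[y:y+80,x:x+80],(400,400),interpolation=cv2.INTER_CUBIC)
cv2.imwrite("pics/c21.png",np.hstack([r("s21.png",140,275),r("n21.png",180,340)]))
E
```

```text
[0.6261 0.1343 0.0135] [-90.9941  89.6926  12.5796] [ 1.2839 -0.3048 -4.4381] 0.05121412117497065
t 34.42 pos [0.6261 0.1343 0.0135] jawyaw 103.6 q1 12 q6 -1 | turn rv [ 0.1 -0.   0.3]  shift(after turn) [36.1  0.9 -0.7]  shift(before turn) [36.1  0.9 -0.7]
```

View pics/w21.png

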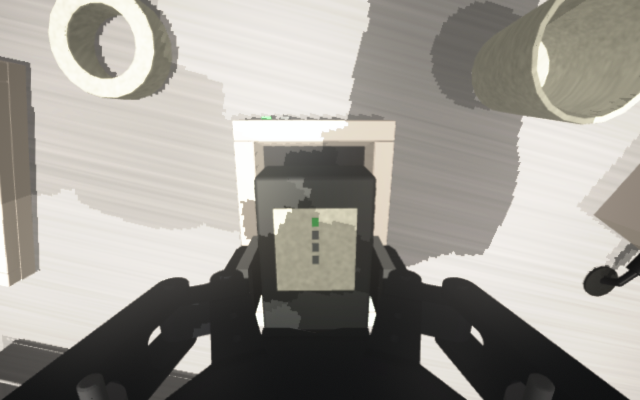

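View pics/c21.png

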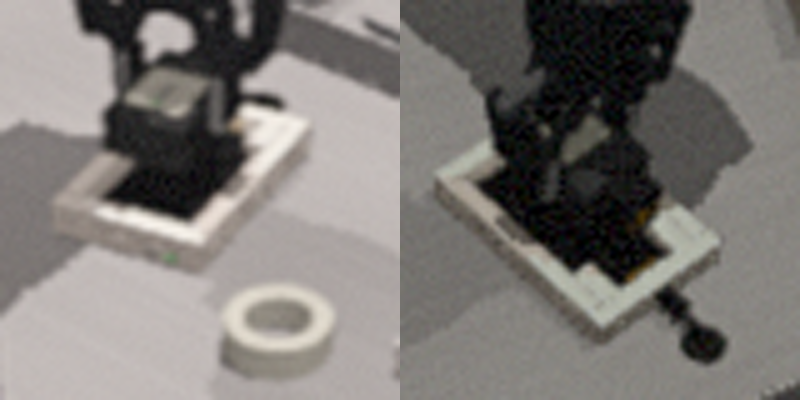

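Emit:
carry_out:
  increments:
    - [0,0,0.3,12,1,-1,20]
    - [0,0,0,10,0,0,20]
    - [0,0,0,6,0,0,20]
    - [0,0,0,3,0,0,20]
    - [0,0,0,0,0,0,20]
    - [0,0,0,0,0,0,20]

```text
time: 35.17
ee_pos: [0.6249, 0.1329, -0.0183]
tcp_rot: [93.2, 89.9, -163.2]
wrist_force: [-0.1, 0.1, -2.6]
opening: 0.0509
```

```bash
python3 - <<'E'
from h import *
C,_=snap("wrist","w22.png");snap("side","s22.png");snap("scene","n22.png");o=sensors.get_obs();print(o["ee_pos"],o["tcp_rot"],o["wrist_force"],o["opening"])
plan([0.6254,0.1334,-0.0226],103.5)
r=lambda f,y,x:cv2.resize(cv2.imread("pics/"+f)[y:y+80,x:x+80],(400,400),interpolation=cv2.INTER_CUBIC)
cv2.imwrite("pics/c22.png",np.hstack([r("s22.png",140,275),r("n22.png",180,340)]))
E
```

```text
[ 0.6248  0.133  -0.0184] [  91.8168   89.9286 -164.6094] [ 0.2112  0.1888 -3.2785] 0.05111480686160227
t 35.33 pos [ 0.6248  0.133  -0.0184] jawyaw 103.6 q1 12 q6 -2 | turn rv [ 0.1 -0.  -0.1]  shift(after turn) [ 4.2 -0.6  0.3]  shift(before turn) [ 4.2 -0.6  0.3]
```

View pics/c22.png

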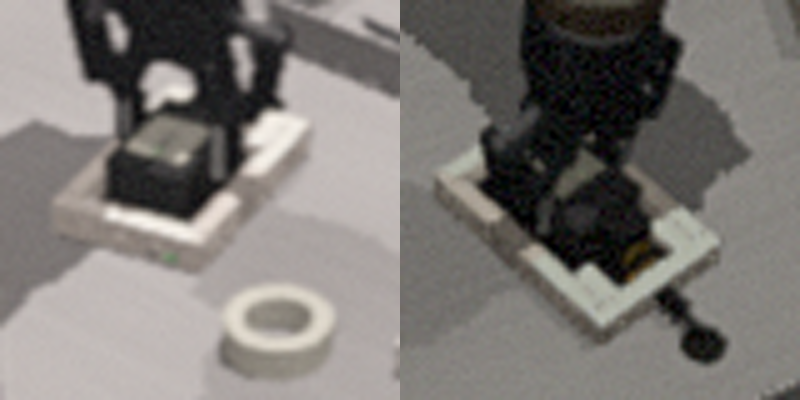

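View pics/w22.png

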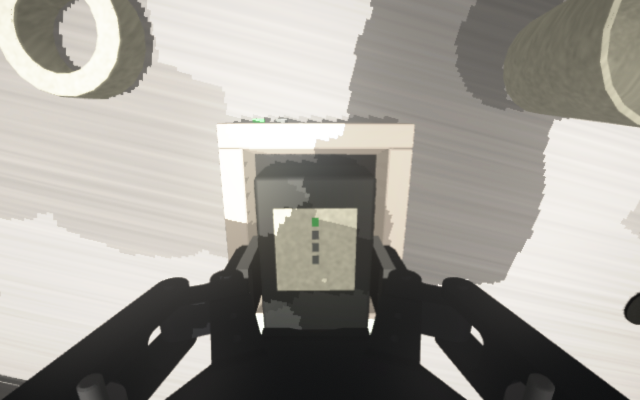

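Emit:
carry_out:
  increments:
    - [0,0,0,2,0,0,20]
    - [0,0,0,1,0,0,20]
    - [0,0,0,1,0,0,20]
    - [0,0,0,0,0,0,20]

```text
time: 35.83
ee_pos: [0.6247, 0.1329, -0.0225]
tcp_rot: [90.8, 89.9, -165.6]
wrist_force: [-1.2, -1.2, -1.2]
opening: 0.0512
```

Emit:
carry_out:
  increments:
    - [0,0,0,0.5,0,0,20]
    - [0,0,0,0,0,0,20]

```text
time: 36.08
ee_pos: [0.6247, 0.1329, -0.0226]
tcp_rot: [91.8, 89.9, -164.7]
wrist_force: [-3.9, -1.1, 5.6]
opening: 0.051
```

Emit:
carry_out:
  increments:
    - [0,0,0,0,0,0,64]
    - [0,0,0,0,0,0,67]
    - [0,0,0,-1,0,0,74]
    - [0,0,0,-4,0,0,85]
    - [0,0,0,-10,0,0,95]
    - [0,0,0,-30,0,0,100]
    - [0,0,0,-55,0,0,100]
    - [0,0,0,-55,0,0,100]
    - [0,0,0,-50,0,0,100]
    - [0,0,0,0,0,0,100]
    - [0,0,0,0,0,0,100]

```text
time: 37.45
ee_pos: [0.625, 0.133, 0.1821]
tcp_rot: [91.8, 89.9, -164.6]
wrist_force: [0.2, 0.4, -1.2]
opening: 0.0852
```

```bash
python3 - <<'E'
from h import *
C,_=snap("wrist","w23.png");snap("side","s23.png");snap("scene","n23.png");o=sensors.get_obs();print(o["ee_pos"],o["tcp_rot"],o["wrist_force"],o["opening"])
plan([0.45,-0.1005,0.2],91.7)
r=lambda f,y,x:cv2.resize(cv2.imread("pics/"+f)[y:y+80,x:x+80],(400,400),interpolation=cv2.INTER_CUBIC)
cv2.imwrite("pics/c23.png",np.hstack([r("s23.png",140,275),r("n23.png",180,340)]))
E
```

```text
[0.6244 0.1329 0.1804] [  89.7317   89.7748 -166.6967] [ 0.5572  0.4528 -0.3756] 0.08529658734875548
t 37.60 pos [0.6244 0.1329 0.1804] jawyaw 103.6 q1 12 q6 -2 | turn rv [11.9 -0.  -0.2]  shift(after turn) [ -19.6  181.3 -228.1]  shift(before turn) [ -19.6  224.3 -185.9]
```

View pics/c23.png

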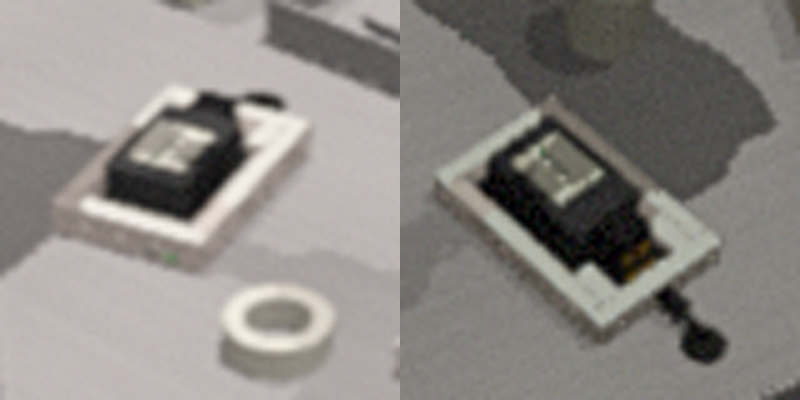

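View pics/w23.png

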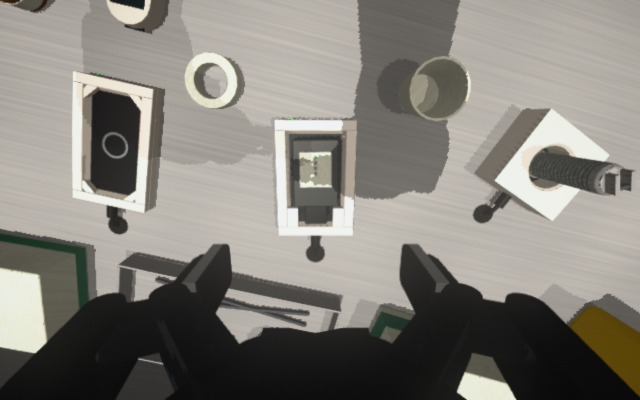

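Emit:
carry_out:
  increments:
    - [6,0,-0.2,-20,0,0,90]
    - [5.9,0,0,0,0,0,90]
    - [0,0,0,0,30,-38,90]
    - [0,0,0,0,30,-38,90]
    - [0,0,0,0,30,-38,90]
    - [0,0,0,0,30,-38,90]
    - [0,0,0,0,30,-38,90]
    - [0,0,0,0,28,-38,90]
    - [0,0,0,0,0,0,90]
    - [0,0,0,0,0,0,90]

```text
time: 38.85
ee_pos: [0.4537, -0.1, 0.2009]
tcp_rot: [-64.9, 89.9, 26.7]
wrist_force: [0.6, -0.2, 0.1]
opening: 0.0769
```

```bash
python3 - <<'E'
from h import *
C,_=snap("wrist","w24.png");o=sensors.get_obs();print(o["ee_pos"],o["tcp_rot"],o["wrist_force"],o["opening"])
plan([0.4545,-0.1005,0.2],91.7)
cv2.imwrite("pics/c24.png",cv2.resize(cv2.imread("pics/w24.png")[60:300,200:440],(600,600),interpolation=cv2.INTER_CUBIC))
E
```

```text
[ 0.4539 -0.0996  0.2009] [-61.0478  89.9338  30.6392] [ 0.1723  0.2317 -0.0248] 0.07671952603062239
t 38.90 pos [ 0.4539 -0.0996  0.2009] jawyaw 91.7 q1 -12 q6 -14 | turn rv [-0.   0.   0.1]  shift(after turn) [ 0.9 -0.5 -0.9]  shift(before turn) [ 0.9 -0.5 -0.9]
```

View pics/c24.png

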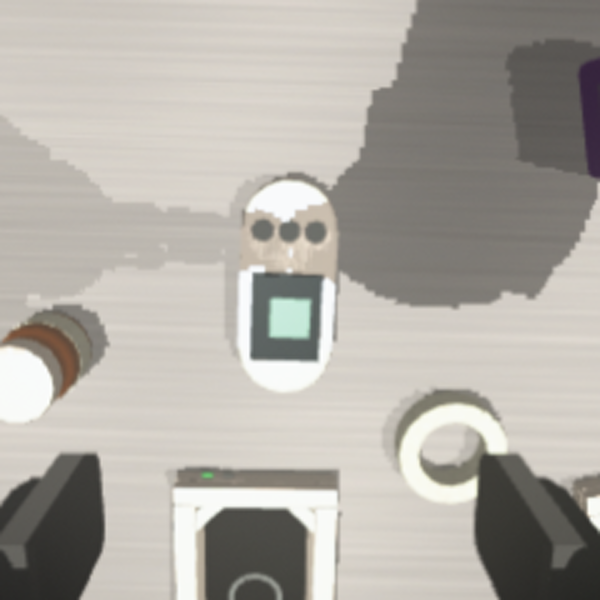

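```bash
python3 - <<'E'
from tr import *
C=extr("wrist")
f=lambda u,v:(u/2.5+200-.3,v/2.5+60-.3)
e=plane(C,[f(239,290),f(335,290),f(284,391),f(289,231),f(290,318),f(285,318)],.028)[:,:2];print(e)
print(ang(e[4]-e[3]), np.hypot(*(e[0]-e[1])), "mid",(e[0]+e[1])/2, "ctr",e[2]-[.055,.0015])
# meter charger from w23
D=pose([.6244,.1329,.1804],103.6)
q=plane(D,[(73.5,72.5),(163,88)],.022);print("rear corners",q,ang(q[1]-q[0]))
q=plane(C,[f(173,489),f(337,487)],.022);print(q,ang((q[1]-q[0])))
for im,P in (("w23.png",D),): cv2.imwrite("pics/mc.png",cv2.resize(cv2.imread("pics/"+im)[60:230,50:190],None,fx=3.5,fy=3.5,interpolation=cv2.INTER_CUBIC))
E
```

```text
[[ 0.4562 -0.1258]
 [ 0.4548 -0.0773]
 [ 0.5096 -0.1016]
 [ 0.4259 -0.1014]
 [ 0.47   -0.0996]
 [ 0.4701 -0.1022]]
2.3264131073038596 0.04847988592108241 mid [ 0.4555 -0.1015] ctr [ 0.4546 -0.1031]
rear corners [[ 0.5719 -0.16    0.022 ]
 [ 0.5656 -0.0588  0.022 ]] 93.55681945704958
[[ 0.5713 -0.1619  0.022 ]
 [ 0.5674 -0.0706  0.022 ]] 92.44410305605433
```

View pics/mc.png

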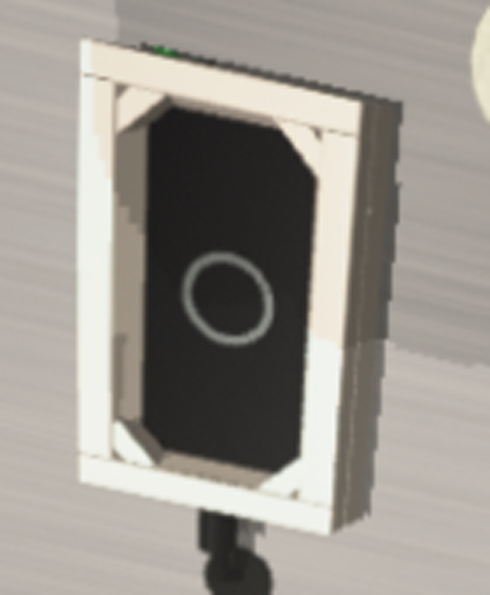

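```bash
python3 - <<'E'
from tr import *
D=pose([.6244,.1329,.1804],103.6)
g=lambda u,v:(u/3.5+50-.36,v/3.5+60-.36)
e=plane(D,[g(82,40),g(362,102),g(331,533),g(80,482)],.022)[:,:2];print(e,e.mean(0),ang(e[2]-e[1]),ang(e[3]-e[0]),ang(e[1]-e[0]),ang(e[2]-e[3]))
print("ring",plane(D,[g(228,298)],.012))
E
```

```text
[[ 0.5704 -0.1605]
 [ 0.569  -0.0698]
 [ 0.7191 -0.0681]
 [ 0.7213 -0.159 ]] [ 0.6449 -0.1143] 0.6504448267596126 0.5663353752227077 90.9327552561382 91.41786808359689
ring [[ 0.645  -0.1158  0.012 ]]
```

Emit:
carry_out:
  increments:
    - [0,0,0,45,-1,-2,90]
    - [0,0,0,45,0,0,90]
    - [0,0,0,45,0,0,90]
    - [0,0,0,40,0,0,90]
    - [0,0,0,30,0,0,90]
    - [0,0,0,15,0,0,90]
    - [0,0,0,10,0,0,90]
    - [0,0,0,5,0,0,90]
    - [0,0,0,0,0,0,90]
    - [0,0,0,0,0,0,90]

```text
time: 40.15
ee_pos: [0.4558, -0.1022, -0.0328]
tcp_rot: [-92.9, 89.8, -1.2]
wrist_force: [0.1, 0.1, 0.4]
opening: 0.0769
```

```bash
python3 - <<'E'
from h import *
C,_=snap("wrist","w25.png");o=sensors.get_obs();print(o["ee_pos"],o["wrist_force"],o["opening"])
plan([0.4547,-0.1015,-.034],91.7)
E
```

```text
[ 0.4557 -0.1022 -0.0328] [-0.1354 -1.1245 -0.3015] 0.07697060953640458
t 40.20 pos [ 0.4557 -0.1022 -0.0328] jawyaw 91.7 q1 -13 q6 -14 | turn rv [-0.  -0.   0.2]  shift(after turn) [1.2 1.  0.7]  shift(before turn) [1.2 1.  0.7]
```

View pics/w25.png

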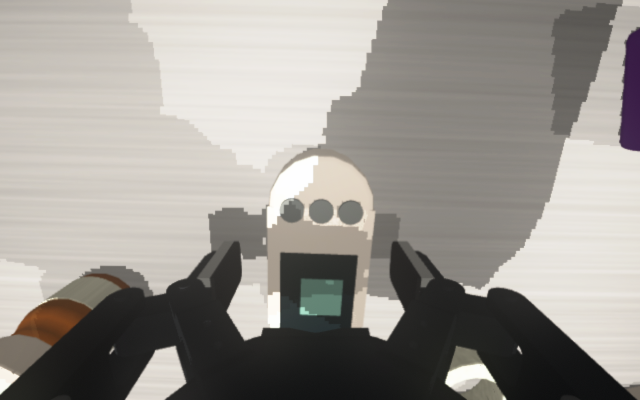

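Emit:
carry_out:
  increments:
    - [0,0,0,1,1,0,90]
    - [0,0,0,0,0,0,60]
    - [0,0,0,0,0,0,20]
    - [0,0,0,0,0,0,20]
    - [0,0,0,0,0,0,20]
    - [0,0,0,0,0,0,20]
    - [0,0,0,0,0,0,20]
    - [0,0,0,0,0,0,20]
  squeeze: 45

```text
time: 41.2
ee_pos: [0.4545, -0.1022, -0.0341]
tcp_rot: [-92.4, 89.9, -0.7]
wrist_force: [-0.8, -0.3, 5.3]
opening: 0.0472
```

Emit:
carry_out:
  increments:
    - [0,0,0,-5,0,0,20]
    - [0,0,0,-15,0,0,20]
    - [0,0,0,-30,0,0,20]
    - [0,0,0,-40,0,0,20]
    - [0,0,0,-20,0,0,20]
    - [0,0,0,0,0,0,20]

```text
time: 41.95
ee_pos: [0.4551, -0.1023, 0.0775]
tcp_rot: [-97.7, 89.7, -6.0]
wrist_force: [0.2, 0.0, -1.5]
opening: 0.0474
```

```bash
python3 - <<'E'
from h import *
C,_=snap("wrist","w26.png");snap("side","s26.png");snap("scene","n26.png");o=sensors.get_obs();print(o["ee_pos"],o["wrist_force"],o["opening"])
plan([0.6452,-0.115,0.03],90.8)
r=lambda f,y,x:cv2.resize(cv2.imread("pics/"+f)[y:y+100,x:x+100],(400,400),interpolation=cv2.INTER_CUBIC)
cv2.imwrite("pics/c26.png",np.hstack([r("s26.png",150,280),r("n26.png",130,230)]))
E
```

```text
[ 0.4535 -0.102   0.0745] [ 0.0356  1.7766 -1.7146] 0.047864152356439156
t 42.10 pos [ 0.4535 -0.102   0.0745] jawyaw 91.7 q1 -13 q6 -14 | turn rv [0.9 0.  0. ]  shift(after turn) [  44.5 -191.5  -15.7]  shift(before turn) [  44.5 -191.2  -18.6]
```

View pics/c26.png

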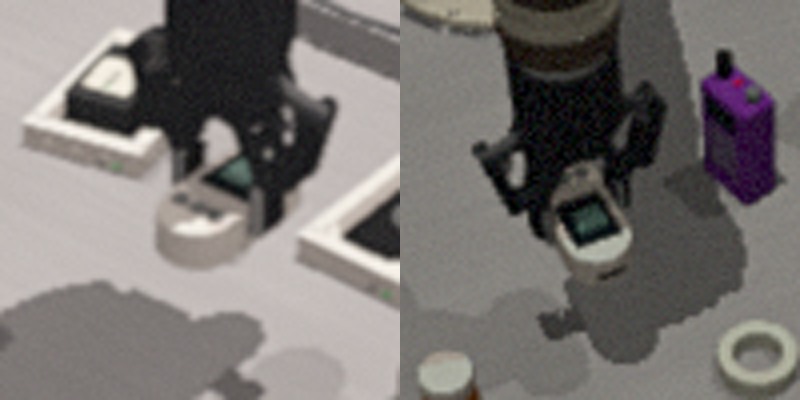

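View pics/w26.png

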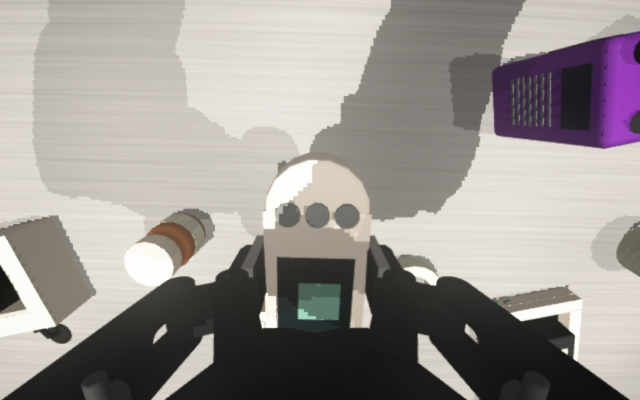

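Emit:
carry_out:
  increments:
    - [0.9,0,0,0,-30,-3,20]
    - [0,0,0,0,-45,-4,20]
    - [0,0,0,0,-45,-4,20]
    - [0,0,0,0,-45,-4,20]
    - [0,0,0,14,-26,-1,20]
    - [0,0,0,30,0,0,20]
    - [0,0,0,15,0,0,20]
    - [0,0,0,0,0,0,20]
    - [0,0,0,0,0,0,20]

```text
time: 43.22
ee_pos: [0.6456, -0.1151, 0.0179]
tcp_rot: [-91.0, 89.8, -0.3]
wrist_force: [-0.1, -0.3, -1.4]
opening: 0.0476
```

```bash
python3 - <<'E'
from h import *
C,_=snap("wrist","w27.png");snap("side","s27.png");snap("scene","n27.png");o=sensors.get_obs();print(o["ee_pos"],o["wrist_force"],o["opening"])
plan([0.6452,-0.115,-.0221],90.8)
r=lambda f,y,x:cv2.resize(cv2.imread("pics/"+f)[y:y+80,x:x+80],(400,400),interpolation=cv2.INTER_CUBIC)
cv2.imwrite("pics/c27.png",np.hstack([r("s27.png",160,345),r("n27.png",210,260)]))
E
```

```text
[ 0.6459 -0.1152  0.0182] [-0.055   0.4245 -0.9585] 0.04747248740376615
t 43.38 pos [ 0.6459 -0.1152  0.0182] jawyaw 90.8 q1 -10 q6 -11 | turn rv [-0.  -0.   0.2]  shift(after turn) [40.3  0.7  0.2]  shift(before turn) [40.3  0.7  0.2]
```

View pics/c27.png

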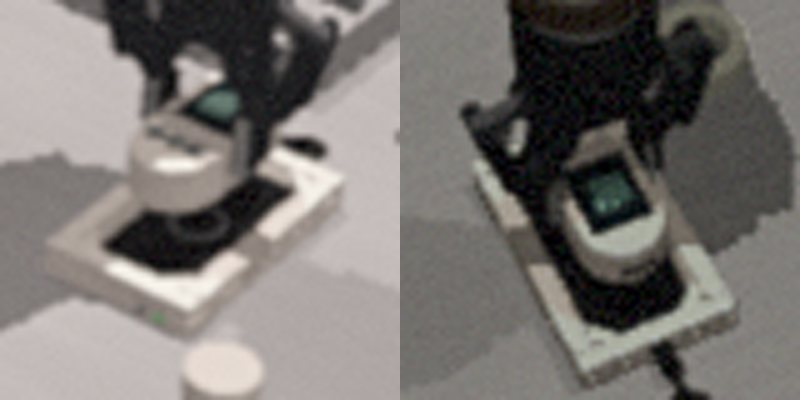

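View pics/w27.png

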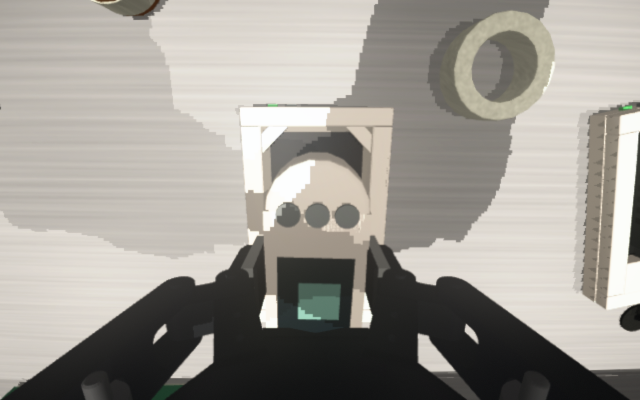

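Emit:
carry_out:
  increments:
    - [0,0,0.2,12,1,0,20]
    - [0,0,0,12,0,0,20]
    - [0,0,0,8,0,0,20]
    - [0,0,0,4,0,0,20]
    - [0,0,0,0,0,0,20]
    - [0,0,0,0,0,0,20]

```text
time: 44.12
ee_pos: [0.6446, -0.1151, -0.0188]
tcp_rot: [86.1, 89.9, 176.9]
wrist_force: [-0.0, -0.2, -2.3]
opening: 0.0476
```

```bash
python3 - <<'E'
from h import *
C,_=snap("wrist","w28.png");snap("side","s28.png");snap("scene","n28.png");o=sensors.get_obs();print(o["ee_pos"],o["wrist_force"],o["opening"])
r=lambda f,y,x:cv2.resize(cv2.imread("pics/"+f)[y:y+80,x:x+80],(400,400),interpolation=cv2.INTER_CUBIC)
cv2.imwrite("pics/c28.png",np.hstack([r("s28.png",160,345),cv2.resize(cv2.imread("pics/w28.png")[100:300,215:415],(400,400))]))
E
```

```text
[ 0.6446 -0.1151 -0.0188] [-0.5913 -0.3953 -2.3044] 0.047527534354681884
```

View pics/c28.png

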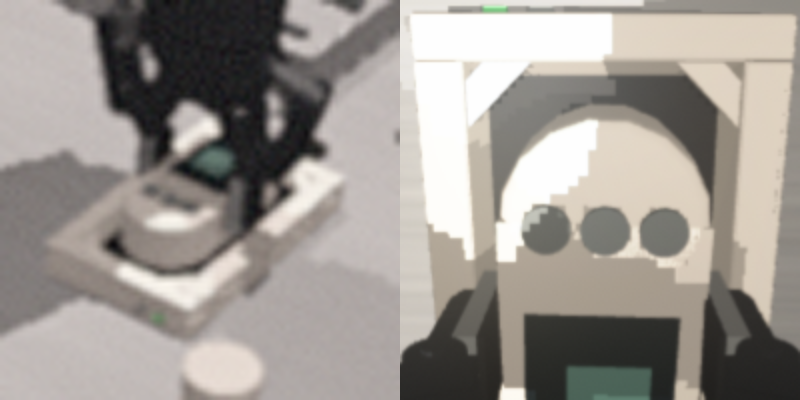

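Emit:
carry_out:
  increments:
    - [0,0,0,2,0,0,20]
    - [0,0,0,1,0,0,20]
    - [0,0,0,0,0,0,20]
    - [0,0,0,0,0,0,20]

```text
time: 44.78
ee_pos: [0.6443, -0.1151, -0.022]
tcp_rot: [86.2, 89.9, 176.9]
wrist_force: [-1.8, 0.6, 2.0]
opening: 0.0475
```

Emit:
carry_out:
  increments:
    - [0,0,0,0.7,0,0,20]
    - [0,0,0,0,0,0,20]
    - [0,0,0,0,0,0,20]

```text
time: 45.15
ee_pos: [0.6444, -0.1151, -0.0221]
tcp_rot: [87.3, 89.9, 178.1]
wrist_force: [-3.6, 0.4, 6.8]
opening: 0.0474
```

Seated at the expected height. Release and back off.

Emit:
carry_out:
  increments:
    - [0,0,0,0,0,0,60]
    - [0,0,0,0,0,0,63]
    - [0,0,0,-1,0,0,70]
    - [0,0,0,-4,0,0,80]
    - [0,0,0,-10,0,0,90]
    - [0,0,0,-40,0,0,100]
    - [0,0,0,-60,0,0,100]
    - [0,0,0,-60,0,0,100]
    - [0,0,0,-40,50,0,100]
    - [0,0,0,-20,50,0,100]
    - [0,0,0,0,50,0,100]
    - [0,0,0,0,0,0,100]

```text
time: 46.65
ee_pos: [0.4936, -0.1174, 0.2141]
tcp_rot: [-125.2, 89.9, -34.5]
wrist_force: [1.1, -0.1, -0.9]
opening: 0.0854
```

```bash
python3 - <<'E'
from h import *
snap("wrist","w29.png");snap("side","s29.png");snap("scene","n29.png");o=sensors.get_obs();print(o["ee_pos"],o["wrist_force"],o["opening"])
a=cv2.imread("pics/s29.png")[90:300,190:510];b=cv2.imread("pics/n29.png")[100:300,150:470]
cv2.imwrite("pics/c29s.png",cv2.resize(a,(800,525),interpolation=cv2.INTER_CUBIC));cv2.imwrite("pics/c29n.png",cv2.resize(b,(800,500),interpolation=cv2.INTER_CUBIC))
E
```

```text
[ 0.4966 -0.1173  0.2123] [ 0.0477 -0.5083 -0.317 ] 0.08517541575884985
```

View pics/c29s.png

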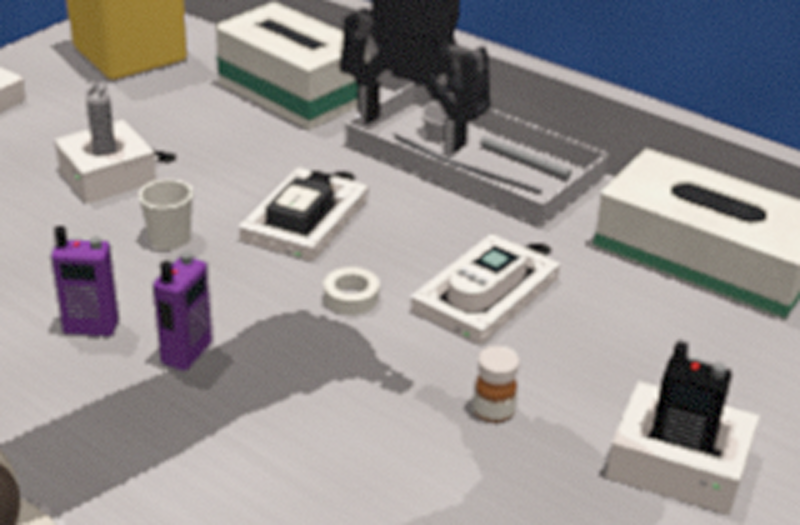

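View pics/c29n.png

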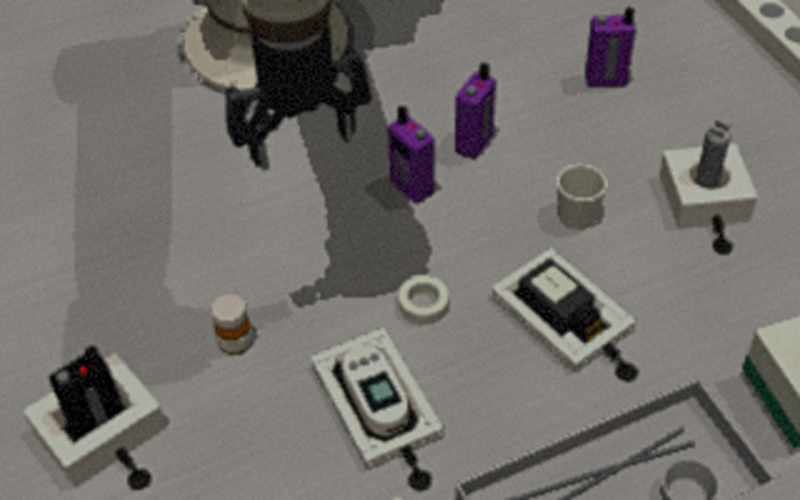

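View pics/w29.png

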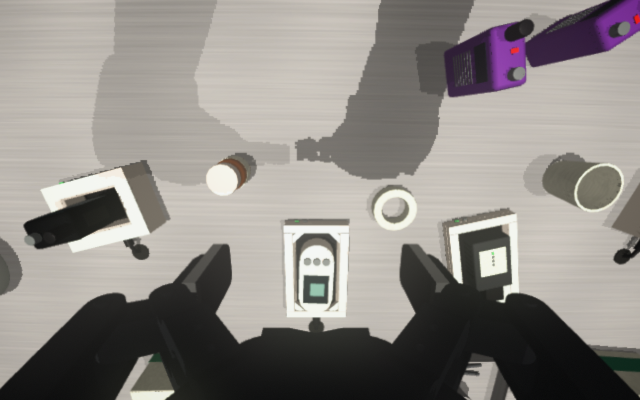

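```bash
python3 - <<'E'
from h import *
S=extr("scene");T=extr("side")
f=lambda u,v:(u/2.5+150-.3,v/2.5+100-.3); g=lambda u,v:(u/2.5+190-.3,v/2.5+90-.3)
for n,p,q in (("handle top",(717,128),(98,90)),("radio LED",(83,370),(695,366)),("pack label",(556,285),(294,198)),("meter screen",(380,390),(496,259)),("cup rim",(582,180),(166,195)),("pill cap",(230,305),(498,357))): print(n,tri((S,f(*p)),(T,g(*q))))
from workcell import job_done
print(job_done())
E
```

```text
handle top (array([0.5437, 0.3879, 0.1242]), np.float64(2.7969471766322e-05))
radio LED (array([ 0.5466, -0.3995,  0.1149]), np.float64(0.00041142467217550213))
pack label (array([0.6121, 0.1342, 0.0387]), np.float64(0.0013636144681399497))
meter screen (array([ 0.6586, -0.1147,  0.041 ]), np.float64(0.0005021675746289768))
cup rim (array([0.499 , 0.2314, 0.0614]), np.float64(0.0019856081177334977))
pill cap (array([ 0.4955, -0.2264,  0.067 ]), np.float64(0.000629262997903569))
the job is handed in; nothing more can be done
None
```

All four things are in their chargers and let go, and the job was handed in at about 47 s of the 120 s. The handle and radio stand upright, the pack lies flat with its nose between the shoulders, and the meter lies lengthways. Each met its pocket floor within about 1 mm of the expected height, with 4–8 N of contact before I opened the gripper.

- **Final heights (two views):** I measured the handle top at 124 mm, the radio LED at 115 mm, the pack label at 39 mm and the meter screen at 41 mm. The pack reads about 3 mm under the 42 mm expected and the handle about 4 mm under its lug top. I took both as pixel error, because the gripper force showed floor contact.
- **Left alone:** The cup and pill bottle are where they were, to within 1 mm. I did not touch the purple radios.
- **What disagreed:** The real finger ends sit about 38 mm behind the reported TCP when shut, and about 50 mm when open, although the text puts them at the TCP.
- **What it caused:** My first radio grasp only reached the top of the radio and slipped off without visibly moving it. I measured the offset in three views and used it for the later grasps. The handle, taken before that, was held only near its top, but it seated properly.

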